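Walk a steel box section end over end into its colour-coded stock trough

TASK

The loose piece of steel box section in the middle of the bench belongs in the stock trough painted the colour of its end caps, but it is too heavy to carry: walk it there end over end - tip it up over the end nearest that trough and lay it down on the far side, let go, take it by the other end and tip it over once more - so that it finishes flat inside the trough beside the piece already stored there, straight along the trough and not sticking out of it. Keep one end down on the bench all the way, lay it down gently without letting it topple or drop, and do not disturb the stored pieces, the aerosol can or the carton.

Things in the scene. Friction and masses are not known exactly. Their poses are not given: they have to be found in the camera images.
- tube: the loose piece to move: 40 x 40 mm square steel tube, 140 mm long, an 18 mm plastic cap (same 40 mm outside) on each end, caps BLUE, 0.75 to 0.95 kg. Origin at its centre; own y along its length. Starts flat on the bench (z = 0), own y within 0.3 rad of world +y. Stands steadily on either end; in a light grip (about 20 N) it swivels between the fingers. One tip over an end moves it on by length plus thickness, 180 mm.
- tube_left_end (a point): middle of the end face that is on the left (+y) at the start, 70 mm from the tube's centre along its own +y. An end's middle is 20 mm high when the tube lies flat on the bench and 0 when it stands on that end
- tube_right_end (a point): middle of the end face that is on the right (-y) at the start, 70 mm from the tube's centre along its own -y
- blue_trough: the BLUE trough: fixed sheet-metal floor 200 mm wide (its x) by 300 mm long (its y), 2 mm above the bench; long sides bent up into flanges 22 mm high, leaning outwards; both short ends open. Origin under the floor's centre. At the robot's left or right, own y within 0.06 rad of world y. The near half (own x -0.1 to +0.04) is free, a stored piece lies in the far half
- yellow_trough: the same trough painted YELLOW, on the other side of the bench; not for this tube
- blue_stock: stored piece in the blue trough: 40 x 40 mm square steel tube, 140 mm long, an 18 mm plastic cap (same 40 mm outside) on each end, caps blue. Origin at its centre. Lies along the trough, 67 mm to +x of the trough's middle line; leave it there
- yellow_stock: the like stored piece with yellow caps in the yellow trough; leave it there
- marker_can: red aerosol can with black cap, 53 mm diameter, 150 mm high, standing beyond the work; origin under its centre; leave it there
- cap_carton: open cardboard carton of spare caps, 100 x 130 mm and 60 mm high, beyond the work; origin under its centre; leave it there
There are look-alikes about, which are no part of the job. What is shaped like the tube but green or orange is not meant.

How it is judged:
By the outcome, as a careful person would: the job done as asked, in the order asked, and still so for the second after the job is handed in, with the robot touching nothing.
It also fails if it takes over 72 s, if anything falls off the work surface, if the arm or the gripper's body presses on something with over 40 N, if the wrist force passes 120 N, or if a joint passes its speed limit or range.

ROBOT

A 7-joint arm with a two-finger parallel gripper is mounted at the origin on the work surface. World frame = base frame: x ahead of the robot, y to its left, z up, the work surface at z = 0. Lengths are in m, angles in rad, forces in N, time in s.
With the tool pointing down it reaches from about 0.4 to 0.875 m from the base axis. Payload 19.3 kg.
Tool frame: the origin (TCP) lies at the very end of the fingers, on their centre line; the grasp point (between the pads) lies bot.grasp_offset behind it (bot.grasp_offset is the distance from the TCP to the grasp point, in m); z points along the fingers, y is the direction in which the jaws open and shut (so a half turn about z gives the same grasp; the last joint's range is limited). The gripper opens to 85 mm and grips with 20 to 120 N. Pads are 22 mm wide; open, the fingers measure 114 mm over their backs; the gripper's body (76 mm by 85 mm) begins 54 mm behind the grasp point. The pads swing forward as they close: fully open they stand 13 mm farther back than shut.
Start: joints at [1.072, 0.521, -0.036, 1.599, 0.021, 1.021, -0.113], TCP at [0.26, -0.568, 0.231] pointing down, gripper open.
Joint ranges: [-2.91, 2.91], [-0.3, 2.13], [-1.5, 1.42], [0.17, 2.43], [-1.26, 4.41], [0.16, 1.93], [-2.52, 2.52]. Speed limits (rad/s): [1.89, 1.89, 2.39, 2.39, 3.01, 3.01, 3.01].

INTERFACE

Orientations are given as [roll, pitch, yaw] about the fixed x, y, z axes, in that order (R = Rz(yaw) Ry(pitch) Rx(roll)).
In Python, from workcell import bot gives the robot as it stands. The module is installed in compiled form; this text tells all that it offers.
- The arm moves only by the shell command python3 -m handwheel 'ROWS' [OPENING] [FORCE]. ROWS is JSON, a list of rows, each a list of 6 numbers: the shift along the tool's x, y, z as a fraction of full scale, then the turn, a rotation vector about the tool's x, y, z as a fraction of full scale. In form: [[x, y, z, rx, ry, rz], ...]. A call has 1 to 8 rows; each row shifts and turns the commanded pose from where the row before left it, along the tool's axes as they then stand; what a row does not reach is not made up. Full scale, the value 1, is 0.025 m for a shift and 360 degrees for a turn. A row lasts 1/8 s, in which the tool goes at most 62.5 mm and 10.7 degrees, less where a joint would pass 70% of its speed; a pose out of reach is approached as far as the arm can. A call with a number of a shift or a turn outside -1 to 1 is refused whole. A call with a gripper value outside its range is refused whole. OPENING is the closure, from -1 (fully open) to 1 (shut), set as the call begins (- or left out, the last holds). The fingers move at their own pace and stop on an object; FORCE is the grip in N (left out, the last holds). Time passes only in rows, so rows that do not move let the fingers close. It gives the time, the measured TCP pose, the force and the opening at its end, in the units of the state.
- bot.observe(): the state, without advancing time (a new reading comes with each control period).
- bot.grab_frame(name): name is "scene" or "top" or "wrist"; returns a dict with "pixels" (480x640x3 uint8, blue, green, red), "vertical_fov" (degrees; the focal length in pixels is half the picture's height over the tangent of half this angle, whatever the lens; pixels are square), "cx", "cy" (the principal point, pixels), "R" (3x3) and "t" (3): a world point X has camera coordinates R X + t. Camera axes: x right, y down, z forward; pixel columns grow to the right and rows downward; lengths in m; the calibration is good to about 2 mm. A picture is of the moment at which its call begins. There is no depth.
- bot.job_done(): hands the job in, once; it reports no verdict.
Trained networks look in a picture, given as the dict that the camera call returned (one of the last four; its "shot" number tells which), for a name from the list of things; names that differ only in an ending like _2 or _b are one class to them, and where a whole thing is asked for, a point or a joint stands for the part that bears it (a point fixed in the world has none). Each returns a list of dicts, best first, with "score" (0 to 1); they miss things now and then, are a little off and sometimes report something else, mostly with a low value. They report only what shows in the picture. A call takes as long as a camera call. They do not tell look-alikes from the thing itself.
- bot.trace(picture, thing): "region" (480x640 bool, what is visible of it) and "point" ([column, row] in pixels, amid what is visible of it).
The state is a dict: "clock": time; "qpos": joint angles; "qd": joint speeds; "joint_efforts": joint torques, N m; "position": TCP position; "tool_rot": TCP orientation; "force": force on the tool from outside, world axes, zero at the start; "moment": the same for the moment, N m; "grip_width": finger opening in m.
Only numpy, scipy, OpenCV 4.12 (cv2) and the standard library are available. Lean on these libraries where they do the work, as an engineer would, in place of code of your own. Each camera call takes 0.05 s, during which the arm holds its last target.

## Working session

There is one attempt and no reset: what is moved stays moved. The work goes in short steps, Python scripts to look and compute and a shell command to move; the robot and the scene stay as the last step left them, time stands still between calls to the robot, and variables do not carry over. Pictures are saved under pics/ and viewed, and the job is handed in when it is done.

```bash
mkdir -p pics; ls; python3 - <<'E'
from workcell import bot
import cv2,json
s=bot.observe(); print({k:(v if not hasattr(v,'tolist') else v.tolist()) for k,v in s.items()}, bot.grasp_offset)
for n in("scene","top","wrist"):
    f=bot.grab_frame(n); cv2.imwrite(f"pics/a_{n}.png",f["pixels"]); print(n,f["vertical_fov"],f["cx"],f["cy"],f["R"],f["t"],f["shot"])
E
```

```text
pics
{'clock': 0.0, 'qpos': [1.0717879979833005, 0.5220648944438523, -0.036352434720136995, 1.6000016791870024, 0.02122093455217223, 1.0211085557910866, -0.11278341202202116], 'qd': [-0.00045845617943343007, 0.00035999820560547616, -0.002279746356023785, 0.0024595433704742977, -0.0014702724159557671, -0.0010210435339087554, 0.0015612223746974078], 'joint_efforts': [-0.0015760528549435548, -92.71194219589233, 1.9787373393774033, -36.99324131011963, 0.01772471994627267, 0.008208444924093783, 2.6167027158408018e-05], 'position': [0.25969756352117696, -0.5681123332887171, 0.23069602070632514], 'tool_rot': [-3.140399398008404, 9.115076288046531e-05, 0.42884753779344775], 'force': [-0.6094677924402648, 1.0126191661494435, 0.3711097806128254], 'moment': [0.041372689109829636, -0.034093906781774694, -0.0033421280195059474], 'grip_width': 0.0857287109191302} 0.0187
scene 54.0249457971273 316.2756527870582 240.5982906758669 [[-0.86776743  0.49642187 -0.02334552]
 [ 0.27741036  0.44487959 -0.8515431 ]
 [-0.41233867 -0.74541765 -0.52376459]] [ 0.51204474 -0.12507957  1.31791754] 1
top 47.22078459145241 315.67585180358327 232.89292305741142 [[ 9.96937650e-04 -9.99977474e-01 -6.63757668e-03]
 [-9.80824970e-01  3.15785912e-04 -1.94890425e-01]
 [ 1.94888131e-01  6.70459455e-03 -9.80802562e-01]] [0.0132052  0.61089064 1.26067464] 2
wrist 68.26822523989257 315.2355219946374 244.659585983064 [[ 4.15581541e-01 -9.09555811e-01 -4.57509839e-04]
 [-8.68127172e-01 -3.96802524e-01  2.98166012e-01]
 [-2.71380170e-01 -1.23515114e-01 -9.54513918e-01]] [-0.62515897 -0.03773432  0.37941261] 3
```

View pics/a_scene.png

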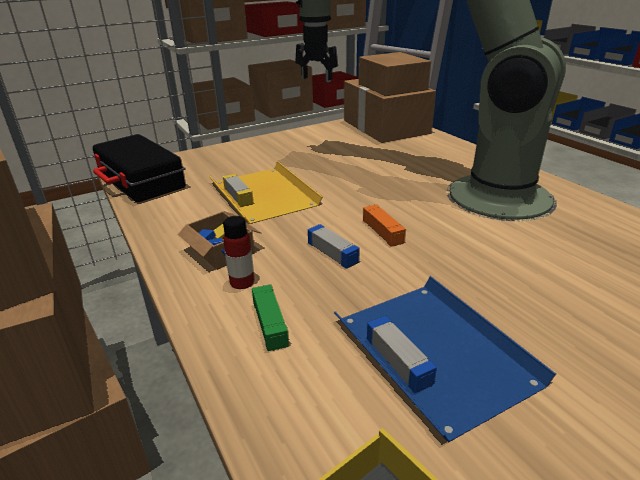

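View pics/a_top.png

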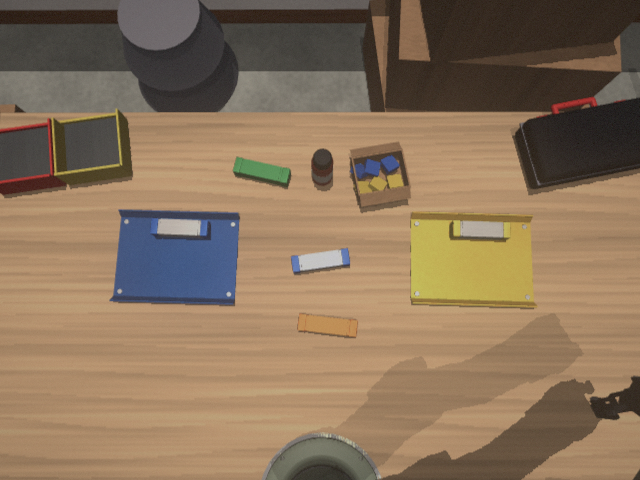

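View pics/a_wrist.png

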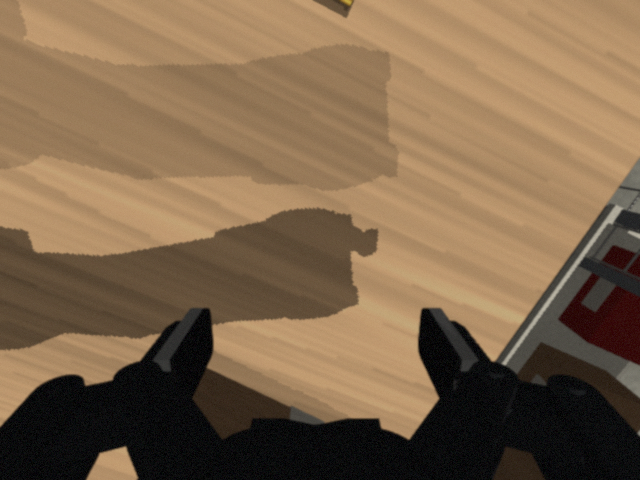

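The top view shows the loose tube with blue caps at about (320,261), the blue trough on the left (+y) at (177,257), and its stored piece at (180,228). The orange tube at (328,325) and the green one at (262,172) are look-alikes. Next I'll fit the poses.

```bash
cat > h.py <<'E'
import numpy as np, cv2
from scipy.optimize import minimize
from scipy.spatial.transform import Rotation as Ro
from workcell import bot
def proj(f,X):
    X=np.atleast_2d(X); fl=240/np.tan(np.radians(f["vertical_fov"]/2))
    c=X@np.array(f["R"]).T+np.array(f["t"]); return np.c_[f["cx"]+fl*c[:,0]/c[:,2], f["cy"]+fl*c[:,1]/c[:,2]]
def ray(f,uv,z):
    fl=240/np.tan(np.radians(f["vertical_fov"]/2)); R=np.array(f["R"]);t=np.array(f["t"])
    d=R.T@np.array([(uv[0]-f["cx"])/fl,(uv[1]-f["cy"])/fl,1.]); o=-R.T@t
    return o+d*(z-o[2])/d[2]
BOX=np.array([[a,b,c] for a in(-.02,.02) for b in(-.07,.07) for c in(-.02,.02)])
def rend(f,P,s=4):
    uv=proj(f,P); m=np.zeros((480*s,640*s),np.uint8)
    h=cv2.convexHull(np.float32(uv*s)); cv2.fillConvexPoly(m,np.int32(np.round(h)),1)
    return cv2.resize(m.astype(np.float32),(640,480),interpolation=cv2.INTER_AREA)
def fit(fs,ms,x0,pts):
    def cost(p):
        c=0
        for f,m in zip(fs,ms):
            r=rend(f,pts(p)); c+=np.abs(r-m).sum()/max(m.sum(),1)
        return c
    b=None
    sim=np.array([x0]+[np.array(x0)+d for d in np.diag([.01,.01,.08,.08][:len(x0)])])
    b=minimize(cost,x0,method="Nelder-Mead",options=dict(initial_simplex=sim,xatol=1e-4,fatol=1e-4,maxiter=120))
    return b.x,b.fun
def flat(z): return lambda p: BOX@Ro.from_euler('z',p[2]).as_matrix().T+[p[0],p[1],z]
def pick(f,thing,near,tol=60):
    for r in bot.trace(f,thing):
        if np.hypot(*(np.array(r["point"])-near))<tol: return r
E
cat > m1.py <<'E'
from h import *
F={n:bot.grab_frame(n) for n in("top","scene")}
for th in("tube","blue_stock","blue_trough","marker_can","cap_carton"):
    for n in F:
        rs=bot.trace(F[n],th)
        for r in rs: print(th,n,round(r["score"],2),np.round(r["point"],1),r["region"].sum(), ray(F[n],r["point"],.02).round(3))
        F[n,th]=rs
import pickle; pickle.dump(F,open("F.pkl","wb"))
E
python3 m1.py
```

```text
tube top 0.96 [261.4 171.2] 1082 [0.779 0.152 0.02 ]
tube top 0.76 [326.3 323. ] 1023 [ 0.398 -0.012  0.02 ]
tube top 0.6 [320.5 261.5] 1011 [0.547 0.002 0.02 ]Traceback (most recent call last):
  File "m1.py", line 4, in <module>
    for n in F:
             ^
RuntimeError: dictionary changed size during iteration
```

```bash
sed -i 's/for n in F:/for n in ("top","scene"):/' m1.py; python3 m1.py; cat > m2.py <<'E'
from h import *
import pickle
F=pickle.load(open("F.pkl","rb"))
def near(n,th,p): 
    return min(F[n,th],key=lambda r:np.hypot(*(np.array(r["point"])-p)))["region"]
for th,pt,ps,z,x0 in(("tube",(320,261),(333,245),.02,[.547,.002,.05]),("blue_stock",(180,228),(402,355),.022,[.63,.36,0])):
    m=[near("top",th,pt),near("scene",th,ps)]; f=[F["top"],F["scene"]]
    print(th,fit(f,m,x0,flat(z)),fit(f[:1],m[:1],x0,flat(z)),fit(f[1:],m[1:],x0,flat(z)))
# trough floor corners outline
img=F["top"]["pixels"]; b=cv2.resize(img[190:320,100:260],None,fx=5,fy=5,interpolation=cv2.INTER_CUBIC); cv2.imwrite("pics/trough.png",b)
E
python3 m2.py
```

```text
tube top 0.89 [319.5 261.5] 941 [0.547 0.004 0.02 ]
tube top 0.85 [325.8 324.4] 1060 [ 0.395 -0.011  0.02 ]
tube top 0.85 [261.  167.3] 1059 [0.789 0.153 0.02 ]
tube top 0.71 [176.1 260.1] 10032 [0.551 0.357 0.02 ]
tube scene 0.97 [382.5 223.6] 1060 [ 0.391 -0.018  0.02 ]
tube scene 0.87 [336.  241.7] 1298 [ 0.533 -0.007  0.02 ]
tube scene 0.56 [269.1 320. ] 1443 [0.781 0.16  0.02 ]
blue_stock top 0.81 [178.8 227.3] 1068 [0.633 0.354 0.02 ]
blue_stock scene 0.95 [401.5 352.4] 2677 [0.625 0.35  0.02 ]
blue_trough top 0.67 [175.8 260.1] 10003 [0.551 0.358 0.02 ]
blue_trough scene 0.55 [458.4 357.4] 14901 [0.553 0.407 0.02 ]
marker_can top 0.78 [322.3 167.5] 642 [ 0.788 -0.003  0.02 ]
marker_can scene 0.62 [241.  250.8] 1785 [ 0.736 -0.088  0.02 ]
cap_carton top 0.82 [380.5 174.3] 3181 [ 0.77 -0.15  0.02]
cap_carton scene 0.72 [209.1 237.9] 1834 [ 0.78  -0.181  0.02 ]
tube (array([0.54702899, 0.00294062, 0.12924349]), np.float64(0.21448784322811684)) (array([0.54841971, 0.00192715, 0.15359743]), np.float64(0.14758235919234858)) (array([0.54611558, 0.00235289, 0.13548402]), np.float64(0.0549884437596302))
blue_stock (array([ 0.62950439,  0.34883572, -0.05015883]), np.float64(0.13953767983334242)) (array([ 0.63051553,  0.34882339, -0.0509195 ]), np.float64(0.07461376404494383)) (array([ 0.62890326,  0.34896073, -0.04650052]), np.float64(0.053558087411281284))
```

View pics/trough.png

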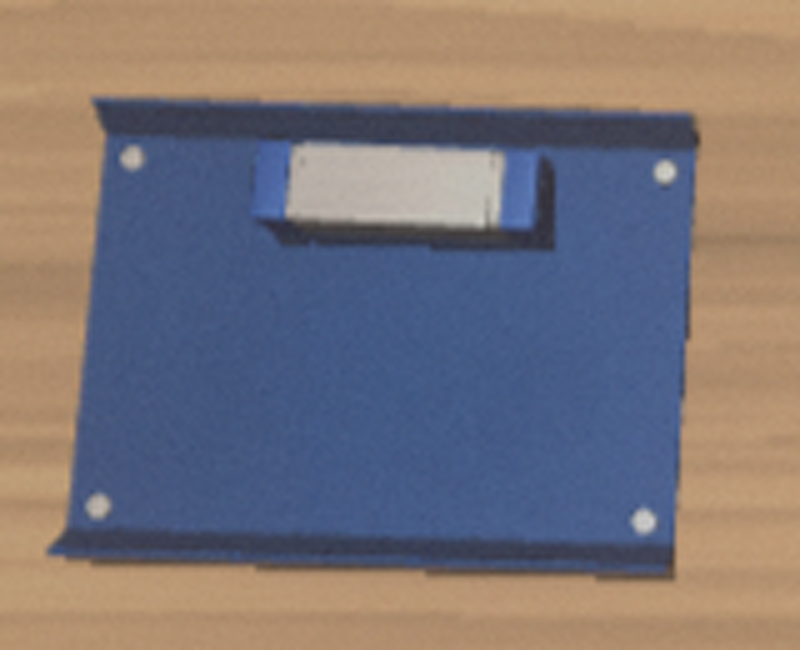

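```bash
cat > m3.py <<'E'
from h import *
import pickle
F=pickle.load(open("F.pkl","rb")); f=F["top"]
P=[ray(f,(100+u/5-.4,190+v/5-.4),.003) for u,v in((132,158),(665,172),(98,505),(643,520))]
P=np.array(P); print(P.round(4), P.mean(0)); 
d=(P[0]+P[2]-P[1]-P[3])/2; print("yaw",np.arctan2(-d[0],d[1]), np.hypot(*d[:2])); d=(P[0]+P[1]-P[2]-P[3])/2; print(np.arctan2(d[1],d[0]),np.hypot(*d[:2]))
P=np.array([ray(f,(100+u/5-.4,190+v/5-.4),.002) for u,v in((105,135),(692,150),(72,530),(674,545))]);print("floor corners",P.round(3),P.mean(0))
E
python3 m3.py
```

```text
[[0.6525 0.4934 0.003 ]
 [0.6452 0.2234 0.003 ]
 [0.4773 0.4982 0.003 ]
 [0.47   0.2289 0.003 ]] [0.56126258 0.36097062 0.003     ]
yaw -0.027108471005069964 0.2697799370773905
-0.029389565576628817 0.17526747524814962
floor corners [[0.665 0.508 0.002]
 [0.657 0.21  0.002]
 [0.465 0.511 0.002]
 [0.458 0.213 0.002]] [0.56110544 0.36061939 0.002     ]
```

```bash
python3 -m handwheel '[[0,0,0,0,0,-0.029],[0,0,0,0,0,-0.029],[0,0,0,0,0,-0.029],[0,0,0,0,0,-0.029],[0,0,0,0,0,-0.029],[0,0,0,0,0,-0.029],[0,0,0,0,0,-0.029]]' -1 20
```

```text
clock: 1.78
position: [0.2597, -0.5684, 0.2313]
tool_rot: [-3.141, 0.0, 1.71]
force: [0.1, 0.5, 0.5]
grip_width: 0.0855
```

```bash
python3 -m handwheel '[[1,0.76,0,0,0,0],[1,0.76,0,0,0,0],[1,0.76,0,0,0,0],[1,0.76,0,0,0,0],[1,0.76,0,0,0,0],[1,0.76,0,0,0,0],[1,0.76,0,0,0,0],[1,0.76,0,0,0,0]]'; python3 -m handwheel '[[1,0.76,0,0,0,0],[1,0.76,0,0,0,0],[1,0.76,0,0,0,0],[1,0.76,0,0,0,0],[1,0.76,0,0,0,0],[1,0.76,0,0,0,0],[1,0.76,0,0,0,0],[1,0.76,0,0,0,0]]' -0.3; python3 - <<'E'
from h import *
f=bot.grab_frame("wrist"); cv2.imwrite("pics/w2.png",f["pixels"]); print(bot.observe()["grip_width"])
E
```

```text
clock: 2.78
position: [0.3843, -0.3491, 0.2314]
tool_rot: [3.141, 0.0, 1.704]
force: [0.9, -0.0, 1.1]
grip_width: 0.0858
clock: 3.78
position: [0.5084, -0.1307, 0.2314]
tool_rot: [3.141, 0.0, 1.704]
force: [-0.7, -0.5, 0.6]
grip_width: 0.0557
0.05572301456642133
```

View pics/w2.png

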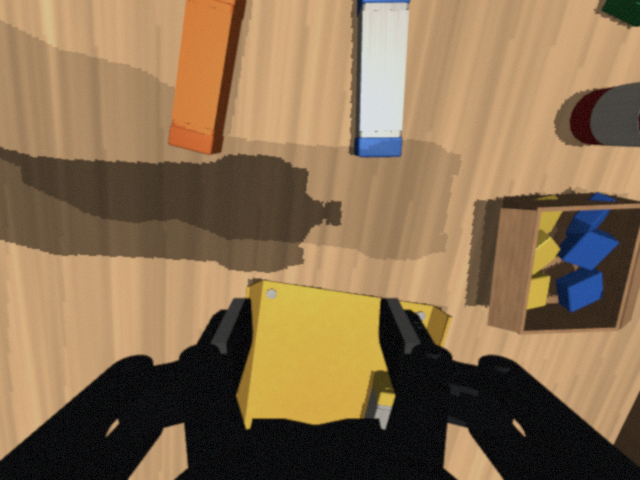

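Wrist picture: the tube's right end is at about (380,150) and the body runs up to (385,0). The fingers are at the bottom, with a clear descent. Refining the pose from this view.

```bash
python3 - <<'E'
from h import *
f=bot.grab_frame("wrist"); r=pick(f,"tube",(382,75),70)
m=r["region"]; print(r["score"],r["point"],m.sum())
for x0 in([.547,.003,.137],[.545,.001,.11]): print(fit([f],[m],x0,flat(.02)))
E
```

```text
0.59 [376.8, 77.6] 7727
(array([0.55037777, 0.00183149, 0.13744497]), np.float64(0.07007085544195678))
(array([0.5502637 , 0.00191307, 0.14536435]), np.float64(0.068792869160088))
```

```bash
python3 -m handwheel '[[0.77,0.58,0.5,0,0,0],[0.77,0.58,0.5,0,0,0],[0.77,0.58,0.5,0,0,0],[0.76,0.59,0.5,0,0,-0.001],[0,0,1,0,0,0],[0,0,1,0,0,0],[0,0,1,0,0,0],[0,0,0,0,0,0]]' -0.45; python3 - <<'E'
from h import *
for n in("wrist","top"):
    f=bot.grab_frame(n); cv2.imwrite(f"pics/{n}3.png",f["pixels"] if n=="wrist" else cv2.resize(f["pixels"][150:350,200:440],None,fx=3,fy=3))
E
```

```text
clock: 4.92
position: [0.5543, -0.0485, 0.1051]
tool_rot: [-3.139, -0.0, 1.71]
force: [0.5, 0.2, 1.0]
grip_width: 0.0619
```

View pics/wrist3.png

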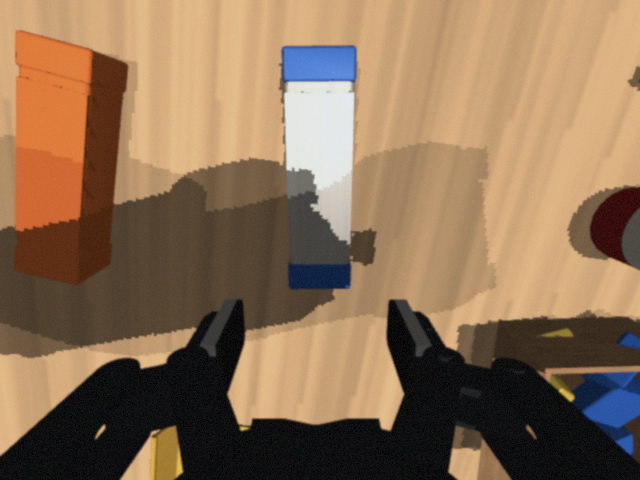

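View pics/top3.png

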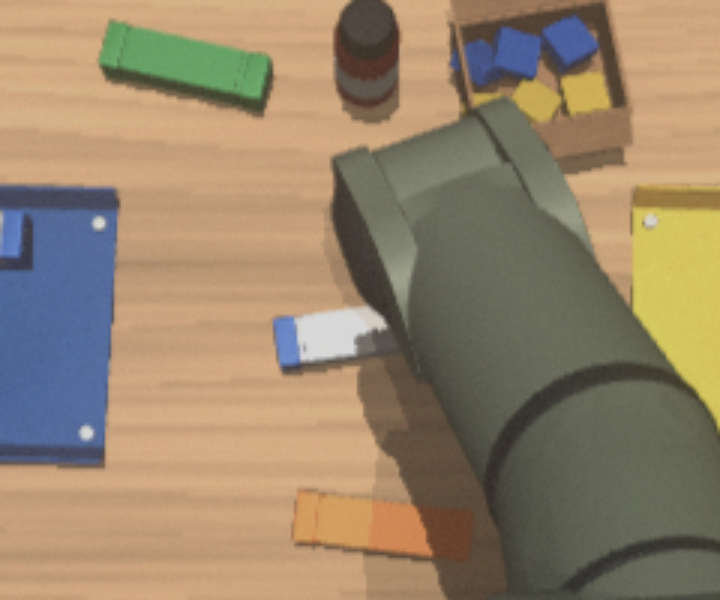

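Wrist view: the tube is centred at about col 319 between the fingers (mid about 317) and parallel to the tool axis. Descending.

```bash
python3 -m handwheel '[[0,0,1,0,0,0],[0,0,1,0,0,0],[0,0,0.8,0,0,0],[0,0,0.6,0,0,0],[0,0,0.3,0,0,0],[0,0,0.2,0,0,0],[0,0,0,0,0,0],[0,0,0,0,0,0]]'; python3 -m handwheel '[[0,0,0.08,0,0,0],[0,0,0,0,0,0]]';
```

```text
clock: 6.02
position: [0.5557, -0.0477, 0.0092]
tool_rot: [3.141, 0.0, 1.71]
force: [0.6, -0.4, -0.1]
grip_width: 0.0618
clock: 6.28
position: [0.5554, -0.0477, 0.0068]
tool_rot: [3.142, -0.0, 1.711]
force: [0.3, 0.8, -0.9]
grip_width: 0.062
```

```bash
python3 -m handwheel '[[0,0,0.1,0,0,0],[0,0,0,0,0,0]]'; python3 -m handwheel '[[0,0,0.1,0,0,0],[0,0,0,0,0,0],[0,0,0,0,0,0]]';
```

```text
clock: 6.52
position: [0.5553, -0.0477, 0.0041]
tool_rot: [-3.141, -0.0, 1.711]
force: [0.6, 0.2, -0.4]
grip_width: 0.0619
clock: 6.9
position: [0.5554, -0.0477, 0.0018]
tool_rot: [-3.142, -0.0, 1.711]
force: [-0.4, -0.4, -0.4]
grip_width: 0.062
```

```bash
python3 -m handwheel '[[0,0,0,0,0,0],[0,0,0,0,0,0],[0,0,0,0,0,0],[0,0,0,0,0,0]]' 1 20;  python3 - <<'E'
from h import *
f=bot.grab_frame("scene"); cv2.imwrite("pics/s4.png",cv2.resize(f["pixels"][150:300,250:450],None,fx=4,fy=4,interpolation=cv2.INTER_CUBIC))
E
```

```text
clock: 7.4
position: [0.5558, -0.0477, 0.002]
tool_rot: [3.141, 0.0, 1.71]
force: [1.9, -0.4, 3.3]
grip_width: 0.0397
```

View pics/s4.png

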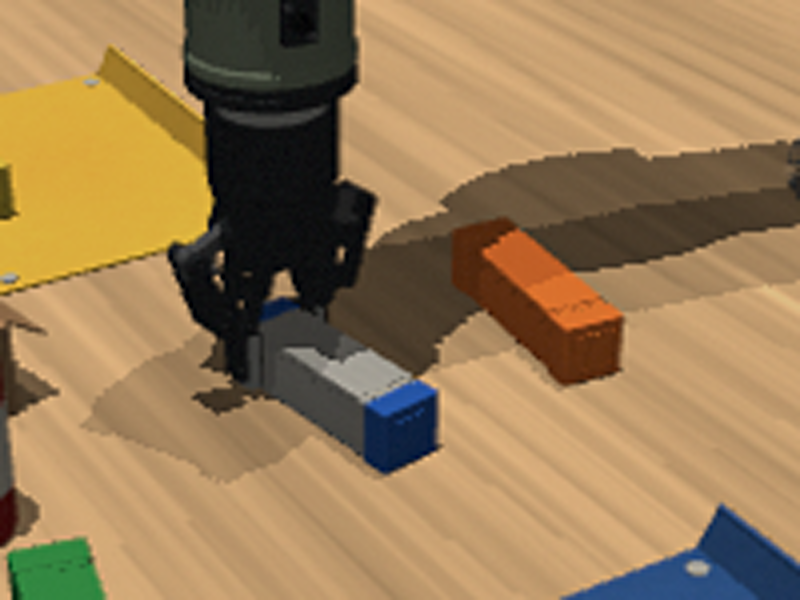

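```bash
python3 -m handwheel '[[0.11,0,-0.41,0,0,0],[0.11,0,-0.41,0,0,0],[0.18,0,-0.38,0,0,0],[0.18,0,-0.38,0,0,0],[0,0,0,0,0,0]]';  python3 - <<'E'
from h import *
f=bot.grab_frame("scene"); cv2.imwrite("pics/s5.png",cv2.resize(f["pixels"][150:300,250:450],None,fx=4,fy=4,interpolation=cv2.INTER_CUBIC))
E
```

```text
clock: 8.07
position: [0.5538, -0.0327, 0.0422]
tool_rot: [3.14, -0.0, 1.711]
force: [0.4, 1.4, -3.1]
grip_width: 0.0399
```

View pics/s5.png

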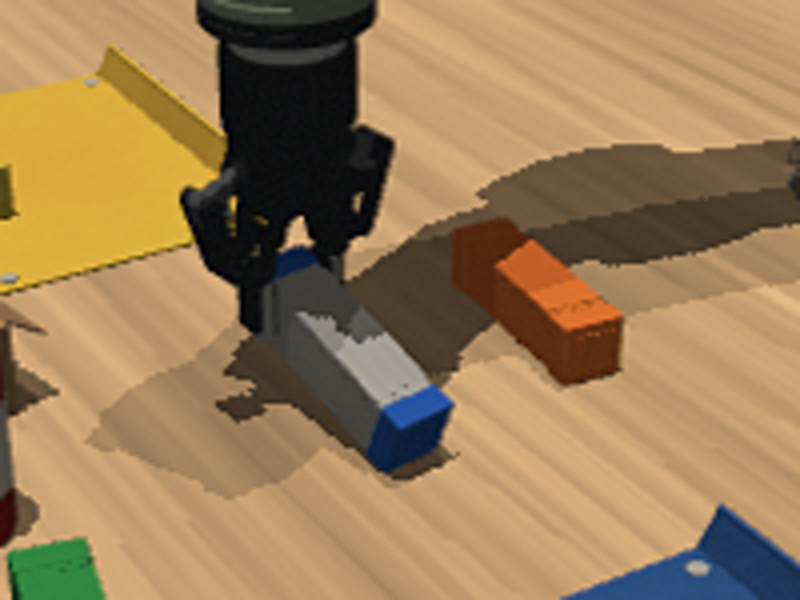

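The tube swivels in the grip as intended and the left end stays on the bench. Continuing.

```bash
python3 -m handwheel '[[0.25,0,-0.35,0,0,0],[0.25,0,-0.35,0,0,0],[0.30,0,-0.30,0,0,0],[0.30,0,-0.30,0,0,0],[0.35,0,-0.24,0,0,0],[0.35,0,-0.24,0,0,0],[0,0,0,0,0,0]]';  python3 - <<'E'
from h import *
f=bot.grab_frame("scene"); cv2.imwrite("pics/s6.png",cv2.resize(f["pixels"][150:300,250:450],None,fx=4,fy=4,interpolation=cv2.INTER_CUBIC))
E
```

```text
clock: 9.0
position: [0.5473, 0.0125, 0.0862]
tool_rot: [3.141, -0.001, 1.712]
force: [0.6, 1.8, -5.0]
grip_width: 0.04
```

View pics/s6.png

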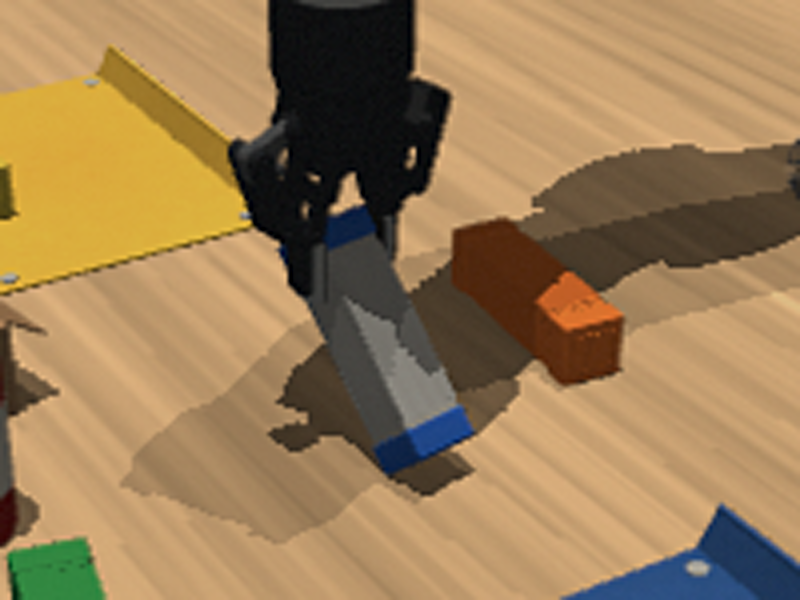

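```bash
python3 -m handwheel '[[0.38,0,-0.18,0,0,0],[0.38,0,-0.18,0,0,0],[0.41,0,-0.11,0,0,0],[0.41,0,-0.11,0,0,0],[0.42,0,-0.03,0,0,0],[0.42,0,-0.03,0,0,0],[0.22,0,0.01,0,0,0],[0,0,0,0,0,0]]';  python3 - <<'E'
from h import *
f=bot.grab_frame("scene"); cv2.imwrite("pics/s7.png",cv2.resize(f["pixels"][130:280,250:450],None,fx=4,fy=4,interpolation=cv2.INTER_CUBIC))
E
```

```text
clock: 10.05
position: [0.5378, 0.0769, 0.1014]
tool_rot: [-3.141, -0.0, 1.711]
force: [-0.2, 1.1, -8.6]
grip_width: 0.0396
```

View pics/s7.png

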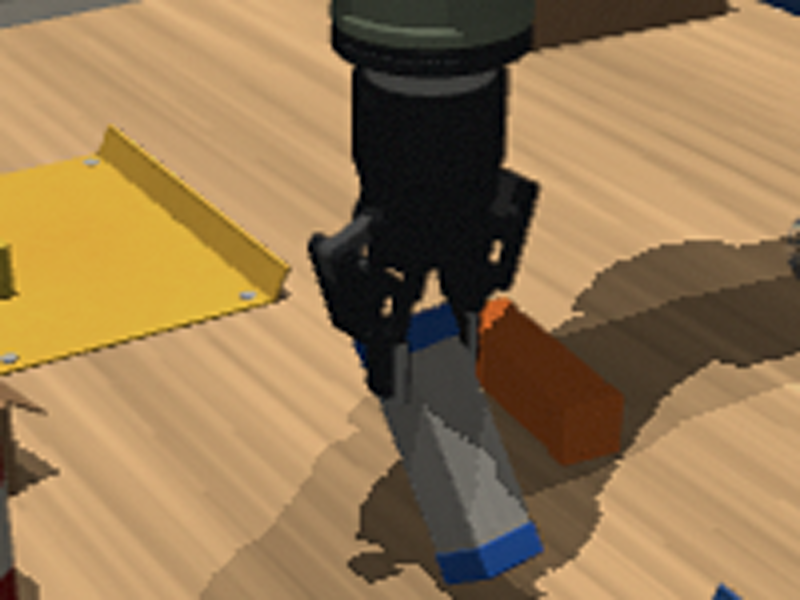

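The tube still looks tilted and the tool carries about 8.6 N, its full weight, so the lower end may have lifted. Measuring that before going on.

```bash
cat >> h.py <<'E'
def tipped(yaw): # p = s,lat,z,theta about own x ; s along d
    d=np.array([-np.sin(yaw),np.cos(yaw),0]); e=np.array([np.cos(yaw),np.sin(yaw),0])
    def g(p):
        # own y at theta=0 -> d ; right end lifts: own y=(cos t) d - sin t z
        R=Ro.from_euler('z',yaw).as_matrix()@Ro.from_euler('x',-p[3]).as_matrix()
        return BOX@R.T+np.array([p[0],p[1],p[2]])
    return g
def pose(yaw,x0,names=("scene",)):
    fs=[bot.grab_frame(n) for n in names]; u=[]; ms=[]
    for f in fs:
        c=proj(f,x0[:3])[0]; rs=bot.trace(f,"tube")
        rs=[r for r in rs if np.hypot(*(np.array(r["point"])-c))<50]
        r=min(rs,key=lambda r:np.hypot(*(np.array(r["point"])-c))); ms.append(r["region"]); print(f["shot"],c,r["point"],r["score"],r["region"].sum())
    g=tipped(yaw)
    p,c=fit(fs,ms,list(x0),g); P=g(p); print("xyz",p[:3].round(4),"theta deg",np.degrees(p[3]).round(1),"cost",round(c,3),"zmin",P[:,2].min().round(4))
    return p,fs,ms
E
python3 - <<'E'
from h import *
p,fs,ms=pose(.139,[.535,.09-.03,.085,1.2])
im=fs[0]["pixels"].copy(); im[ms[0]]=im[ms[0]]//2+np.uint8([0,0,120])
cv2.imwrite("pics/s8.png",cv2.resize(im[130:280,250:450],None,fx=4,fy=4))
E
```

```text
16 [351.57652068 230.15915956] [363.9, 241.5] 0.72 1596
xyz [0.523  0.0848 0.0647] theta deg 57.2 cost 0.152 zmin -0.005
```

View pics/s8.png

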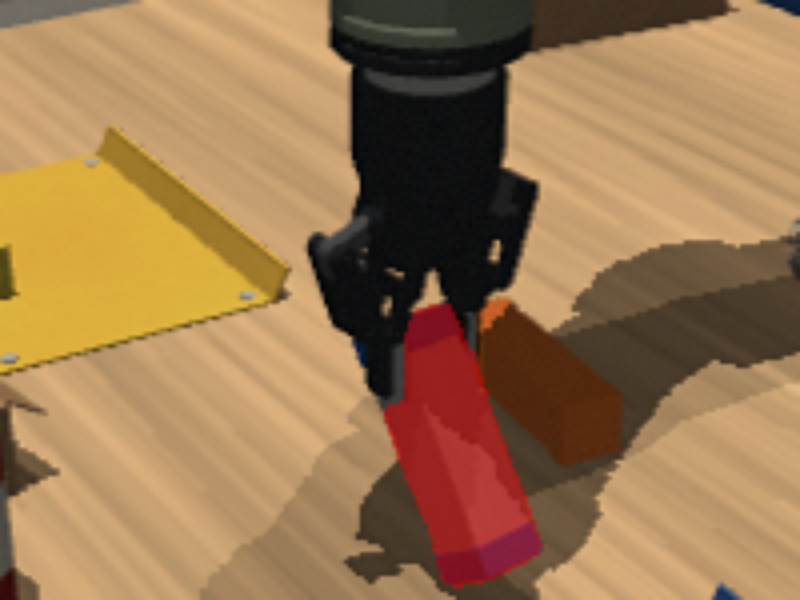

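```bash
cat >> h.py <<'E'
def theta_fit(f,m,yaw,L0,row0,dz=0.003,tcp=None,free=False):
    """tube hung on grasp point: own y=L0 (signed), theta + small dz/ds fit; rows below row0 only"""
    tcp=np.array(bot.observe()["position"]) if tcp is None else tcp
    def g(p):
        R=Ro.from_euler('z',yaw).as_matrix()@Ro.from_euler('x',-p[0]).as_matrix()
        G=tcp+[0,0,.0187]+R@np.array([0,p[1],p[2]])*0
        return (BOX-[0,L0+p[1],p[2]])@R.T+G
    def cost(p):
        r=rend(f,g(p)); return np.abs(r-m)[row0:].sum()/m[row0:].sum()
    best=min(([minimize(cost,[t,0,.0],method="Nelder-Mead",options=dict(initial_simplex=[[t,0,0],[t+.1,0,0],[t,.004,0],[t,0,.004]],maxiter=150)) for t in(.8,1.2,1.5)]),key=lambda r:r.fun)
    P=g(best.x); print("theta",np.degrees(best.x[0]).round(1),best.x[1:].round(4),"cost",round(best.fun,3),"zmin",P[:,2].min().round(4),"ctr",P.mean(0).round(4))
    return best.x,P
E
python3 - <<'E'
from h import *
f=bot.grab_frame("scene")
r=min(bot.trace(f,"tube"),key=lambda r:np.hypot(*(np.array(r["point"])-[364,241])))
theta_fit(f,r["region"],.139,-.0505,232)
theta_fit(f,r["region"],.139,-.0505,226)
E
```

```text
theta 58.8 [0.0043 0.    ] cost 0.064 zmin 0.0105 ctr [0.5347 0.0998 0.0807]
theta 59.1 [ 0.0046 -0.0001] cost 0.102 zmin 0.0105 ctr [0.5347 0.0995 0.0809]
```

The check shows the tube at about 59° and its lower end hanging about 10 mm up. The pads' friction stopped the swivel, because the gravity moment shrinks as the tube steepens. I'll set the end straight back down, then turn the tool with the tube for the steep part.

```bash
python3 -m handwheel '[[0,0,0.2,0,0,0],[0,0,0.12,0,0,0],[0,0,0,0,0,0]]'; python3 -m handwheel '[[0,0,0.06,0,0,0],[0,0,0,0,0,0]]'; python3 - <<'E'
from h import *
f=bot.grab_frame("scene")
r=min(bot.trace(f,"tube"),key=lambda r:np.hypot(*(np.array(r["point"])-[364,241])))
theta_fit(f,r["region"],.139,-.0505,232)
E
```

```text
clock: 10.68
position: [0.5383, 0.076, 0.0939]
tool_rot: [3.141, 0.001, 1.71]
force: [-2.7, -3.3, 3.7]
grip_width: 0.0396
clock: 10.92
position: [0.5388, 0.0754, 0.0932]
tool_rot: [3.14, 0.002, 1.709]
force: [-3.6, -9.2, 20.3]
grip_width: 0.0398
theta 61.1 [ 0.0063 -0.0026] cost 0.097 zmin 0.0035 ctr [0.5355 0.0989 0.0745]
```

```bash
python3 -m handwheel '[[0,0,-0.05,0,0,0],[0.069,0,-0.003,0,0.0139,0],[0.069,0,-0.003,0,0.0139,0],[0,0,0,0,0,0]]'; python3 - <<'E'
from h import *
f=bot.grab_frame("scene"); cv2.imwrite("pics/s9.png",cv2.resize(f["pixels"][130:280,250:450],None,fx=4,fy=4,interpolation=cv2.INTER_CUBIC))
E
```

```text
clock: 11.52
position: [0.5375, 0.078, 0.0929]
tool_rot: [-3.14, -0.175, 1.707]
force: [0.8, -1.2, -8.1]
grip_width: 0.0397
```

View pics/s9.png

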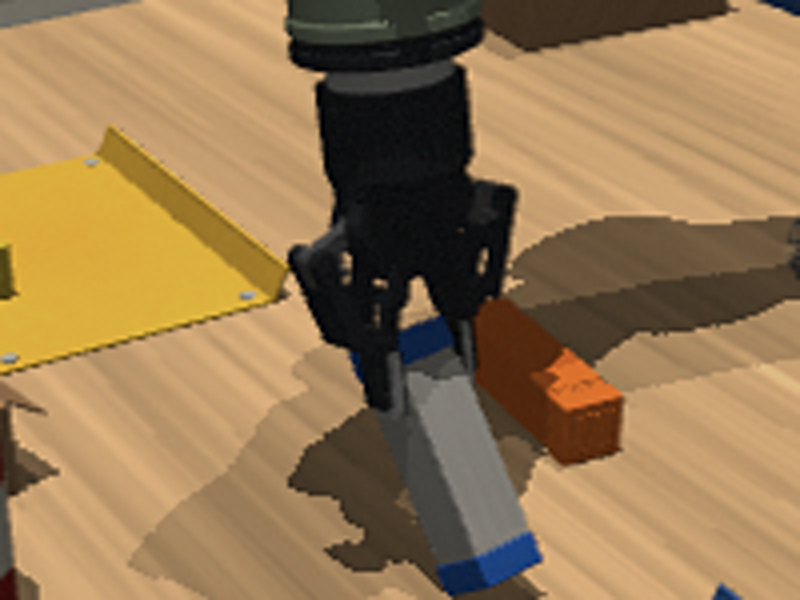

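Force -8 N means the tube just follows the tool at this angle. I'll do the rest rigidly: measure the angle, grip harder, and turn tool and tube together about the bottom edge.

```bash
sed -i 's/G=tcp+\[0,0,.0187\]+.*$/G=tcp-.0187*Ro.from_euler("xyz",bot.observe()["tool_rot"]).as_matrix()[:,2]/' h.py
python3 -m handwheel '[[0,0,0.05,0,0,0],[0,0,0,0,0,0]]' 1 70; python3 - <<'E'
from h import *
f=bot.grab_frame("scene"); 
r=min(bot.trace(f,"tube"),key=lambda r:np.hypot(*(np.array(r["point"])-[362,242])))
for r0 in(232,228):
    x,P=theta_fit(f,r["region"],.139,-.0505,r0)
E
```

```text
clock: 11.82
position: [0.5375, 0.0801, 0.0929]
tool_rot: [3.141, -0.172, 1.712]
force: [-2.0, -7.8, 5.4]
grip_width: 0.0395
theta 57.4 [0.0047 0.0008] cost 0.054 zmin 0.0026 ctr [0.5347 0.1008 0.0723]
theta 57.2 [0.0043 0.0016] cost 0.086 zmin 0.002 ctr [0.5347 0.1005 0.0717]
```

```bash
python3 -m handwheel '[[0.207,0,-0.046,0,-0.00833,0],[0.207,0,-0.049,0,-0.00833,0],[0.207,0,-0.049,0,-0.00833,0],[0.207,0,-0.049,0,-0.00833,0],[0.207,0,-0.049,0,-0.00833,0],[0,0,0,0,0,0]]'; python3 - <<'E'
from h import *
f=bot.grab_frame("scene"); 
r=min(bot.trace(f,"tube"),key=lambda r:np.hypot(*(np.array(r["point"])-[362,240])))
x,P=theta_fit(f,r["region"],.139,-.046,228)
cv2.imwrite("pics/s10.png",cv2.resize(f["pixels"][130:280,250:450],None,fx=4,fy=4,interpolation=cv2.INTER_CUBIC))
E
```

```text
clock: 12.68
position: [0.5338, 0.108, 0.1007]
tool_rot: [3.14, 0.087, 1.715]
force: [-0.4, 1.5, -1.3]
grip_width: 0.0393
theta 71.3 [0.0026 0.0018] cost 0.168 zmin 0.0047 ctr [0.5321 0.1204 0.0774]
```

View pics/s10.png

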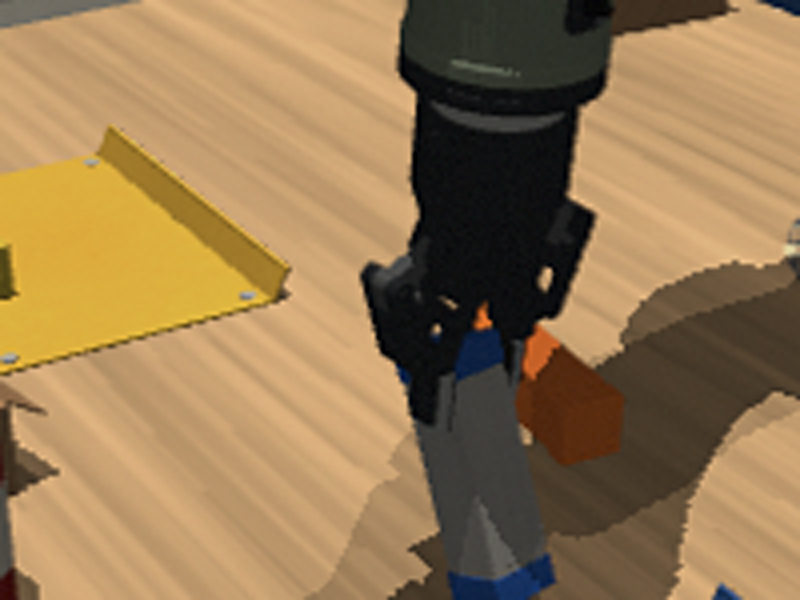

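```bash
python3 -m handwheel '[[0.207,0,-0.049,0,-0.00833,0],[0.207,0,-0.049,0,-0.00833,0],[0.207,0,-0.049,0,-0.00833,0],[0.207,0,-0.049,0,-0.00833,0],[0.207,0,-0.049,0,-0.00833,0],[0,0,0,0,0,0]]'; python3 - <<'E'
from h import *
f=bot.grab_frame("scene"); 
r=min(bot.trace(f,"tube"),key=lambda r:np.hypot(*(np.array(r["point"])-[368,236])))
x,P=theta_fit(f,r["region"],.139,-.046,234)
cv2.imwrite("pics/s11.png",cv2.resize(f["pixels"][140:290,250:450],None,fx=4,fy=4,interpolation=cv2.INTER_CUBIC))
E
```

```text
clock: 13.52
position: [0.5307, 0.1322, 0.1019]
tool_rot: [3.141, 0.349, 1.711]
force: [-1.1, 0.6, 11.9]
grip_width: 0.0397
theta 84.5 [0.0023 0.0042] cost 0.168 zmin 0.004 ctr [0.5298 0.1381 0.0756]
```

View pics/s11.png

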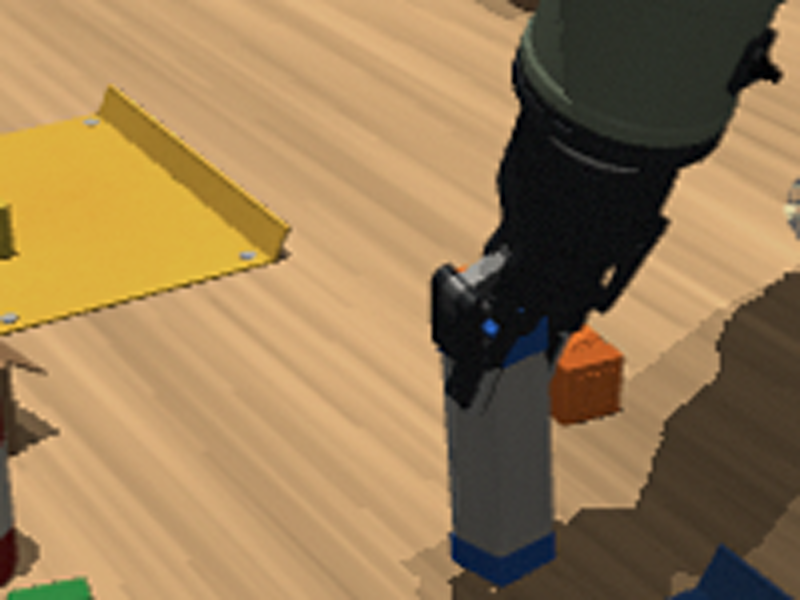

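```bash
python3 -m handwheel '[[0.19,0,-0.08,0,-0.0083,0],[0,0,0,0,0,0],[0,0,0,0,0,0]]'; python3 - <<'E'
from h import *
s=bot.observe(); print(np.round(s["force"],1),np.round(s["moment"],2),np.round(s["qpos"],2))
f=bot.grab_frame("scene"); 
cv2.imwrite("pics/s12.png",cv2.resize(f["pixels"][140:290,270:430],None,fx=5,fy=4*5/4,interpolation=cv2.INTER_CUBIC)[:600])
c=bot.grab_frame("top"); cv2.imwrite("pics/t12.png",cv2.resize(c["pixels"][180:330,160:360],None,fx=4,fy=4,interpolation=cv2.INTER_CUBIC))
E
```

```text
clock: 14.0
position: [0.5295, 0.1363, 0.1014]
tool_rot: [-3.141, 0.399, 1.71]
force: [-1.5, 1.2, -3.0]
grip_width: 0.0389
[-1.5  1.2 -3. ] [ 1.19  0.68 -0.13] [-0.42  0.66 -0.22  1.84  0.61  0.95 -0.91]
```

View pics/s12.png

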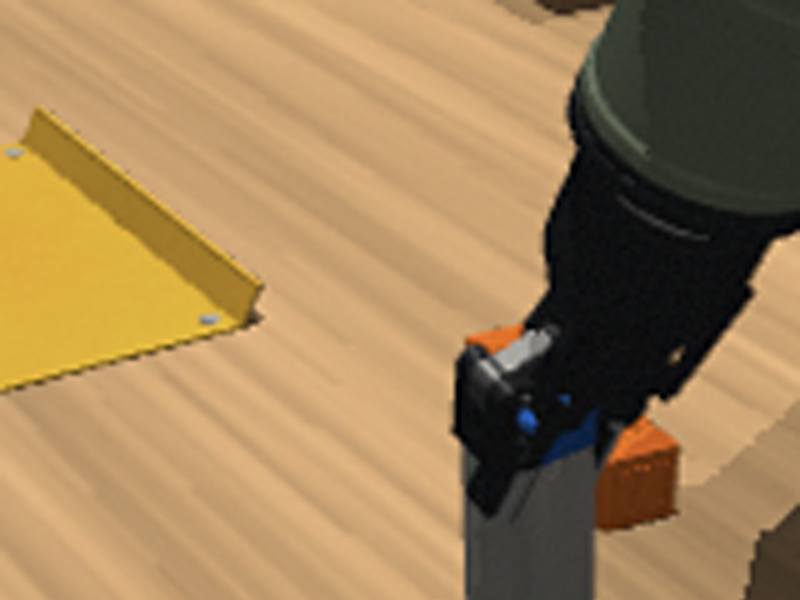

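View pics/t12.png

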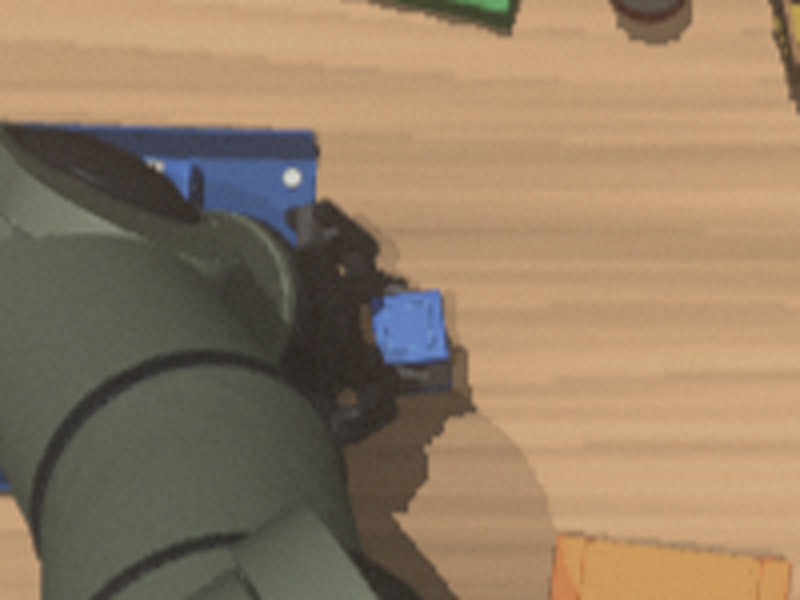

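The tube is essentially upright on its left end; in the top view the cap is a square at crop (410,327). Next I'll release while it stands, tilt the open fingers around the grasp point, and regrip.

```bash
python3 -m handwheel '[[0,0,0,0,0,0],[0,0,0,0,0,0],[0,0,0,0,0,0]]' 1 20; python3 -m handwheel '[[0,0,0,0,0,0],[0,0,0,0,0,0],[0,0,0,0,0,0]]' -0.35;  python3 - <<'E'
from h import *
s=bot.observe(); print(np.round(s["force"],1),np.round(s["moment"],2),np.round(s["qpos"],2))
f=bot.grab_frame("scene"); 
cv2.imwrite("pics/s13.png",cv2.resize(f["pixels"][150:300,270:470],None,fx=4,fy=4,interpolation=cv2.INTER_CUBIC)[:600])
c=bot.grab_frame("top"); cv2.imwrite("pics/t13.png",cv2.resize(c["pixels"][180:330,160:360],None,fx=4,fy=4,interpolation=cv2.INTER_CUBIC))
E
```

```text
clock: 14.48
position: [0.5295, 0.1365, 0.1015]
tool_rot: [-3.141, 0.401, 1.711]
force: [-1.3, 0.7, -5.8]
grip_width: 0.0393
clock: 14.85
position: [0.5297, 0.1365, 0.1017]
tool_rot: [3.141, 0.401, 1.71]
force: [-0.6, 0.9, 0.4]
grip_width: 0.0575
[-0.6  0.9  0.4] [ 0.43  0.05 -0.05] [-0.42  0.66 -0.22  1.84  0.61  0.95 -0.91]
```

View pics/s13.png

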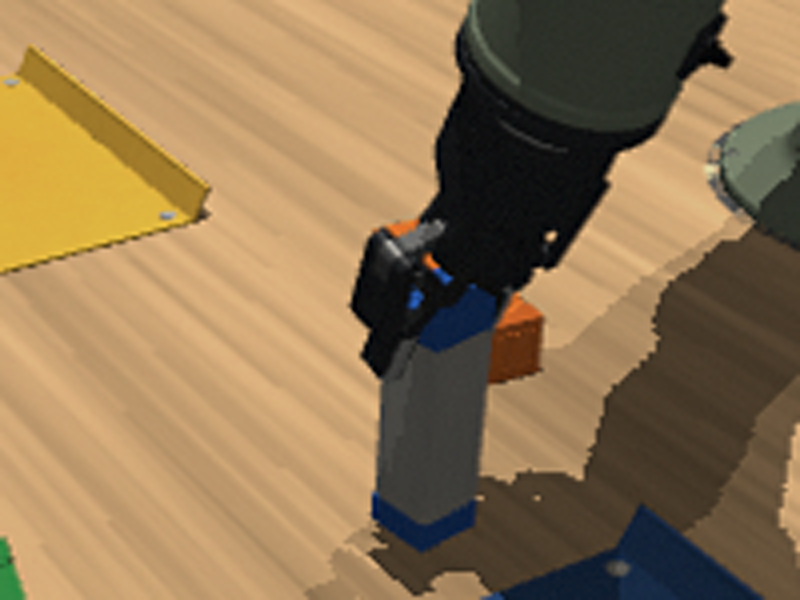

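View pics/t13.png

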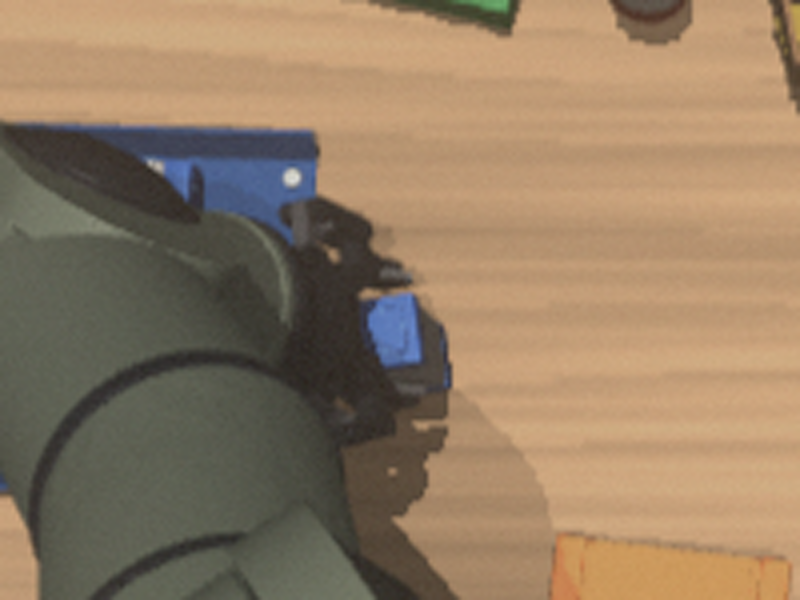

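Both views are consistent with the tube standing vertical on its left end, with the jaws clear of it. Measuring where it stands.

```bash
python3 - <<'E'
from h import *
fs=[bot.grab_frame(n) for n in("top","scene")]
print(ray(fs[0],(258.2,262.4),.14))
for f in fs:
    c=proj(f,[.53,.14,.07])[0]
    for r in bot.trace(f,"tube"):
        if np.hypot(*(np.array(r["point"])-c))<40: print(f["shot"],c,r["point"],r["score"],r["region"].sum()); m=r["region"]
g=lambda p: BOX[:,[0,2,1]]@Ro.from_euler('z',p[2]).as_matrix().T+[p[0],p[1],.07]
def cost(p): return np.abs(rend(fs[1],g(p))-m)[232:].sum()
b=min([minimize(cost,[.53,.14,t],method="Nelder-Mead",options=dict(initial_simplex=[[.53,.14,t],[.54,.14,t],[.53,.15,t],[.53,.14,t+.1]])) for t in(.0,.14)],key=lambda r:r.fun); print(b.x,b.fun/m.sum(), proj(fs[1],g(b.x)).round(0).tolist())
E
```

```text
[0.52782267 0.14126505 0.14      ]
27 [261.99623488 265.70156308] [263.9, 264.9] 0.65 419
28 [375.2197403  252.69386609] [395.6, 234.4] 0.81 293
28 [375.2197403  252.69386609] [380.3, 257.1] 0.61 1329
[0.52310137 0.13826149 0.25149891] 0.15363995485327314 [[375.0, 271.0], [389.0, 279.0], [378.0, 215.0], [393.0, 221.0], [363.0, 279.0], [377.0, 287.0], [365.0, 222.0], [381.0, 229.0]]
```

```bash
python3 -m handwheel '[[0.112,0,-0.008,0,0.0239,0],[0.112,0,-0.008,0,0.0239,0],[0.112,0,-0.008,0,0.0239,0],[0.112,0,-0.008,0,0.0239,0],[0.112,0,-0.008,0,0.0239,0],[-0.226,0,-0.082,0,0,0],[0,0,0,0,0,0]]' -0.25; python3 - <<'E'
from h import *
s=bot.observe(); 
G=np.array(s["position"])-.0187*Ro.from_euler("xyz",s["tool_rot"]).as_matrix()[:,2]; print(G,np.round(s["qpos"],2))
f=bot.grab_frame("scene"); 
cv2.imwrite("pics/s14.png",cv2.resize(f["pixels"][150:300,270:470],None,fx=4,fy=4,interpolation=cv2.INTER_CUBIC)[:600])
c=bot.grab_frame("top"); cv2.imwrite("pics/t14.png",cv2.resize(c["pixels"][180:330,160:360],None,fx=4,fy=4,interpolation=cv2.INTER_CUBIC))
E
```

```text
clock: 16.02
position: [0.5284, 0.1441, 0.1011]
tool_rot: [-3.141, -0.348, 1.71]
force: [0.7, 0.5, -0.4]
grip_width: 0.0533
[0.52931164 0.1378137  0.11864825] [ 0.31  0.69 -0.68  1.9   0.12  0.63 -0.19]
```

View pics/s14.png

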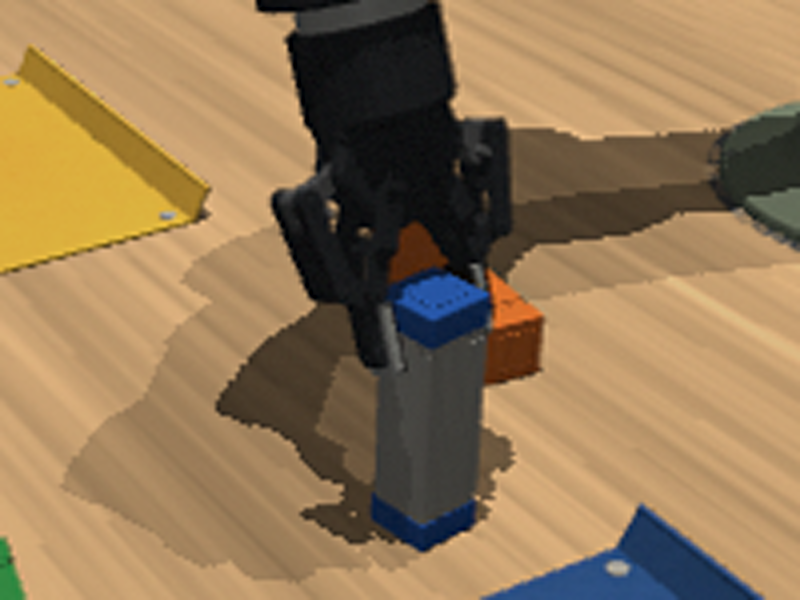

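View pics/t14.png

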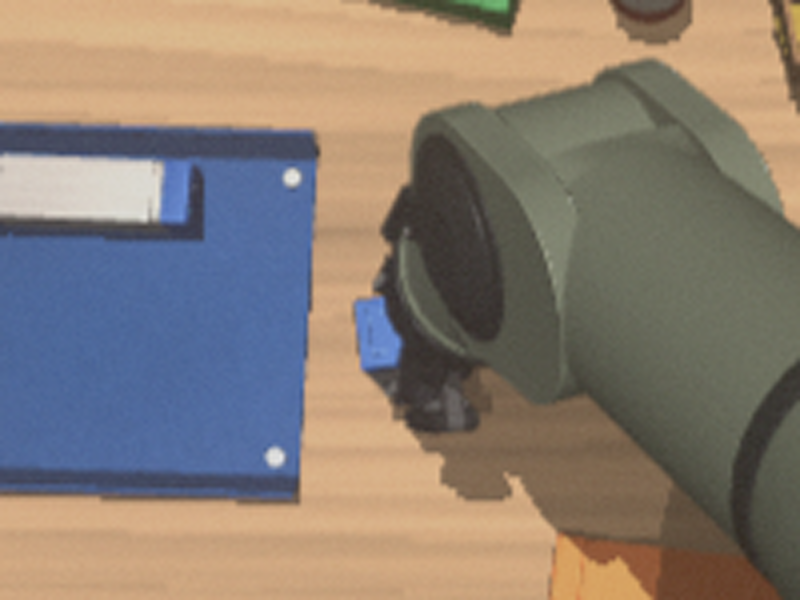

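The tube stands free and vertical between the open fingers, clear of the trough edge (top view, trough edge at crop col 310). One more fit on this clearer view, then close.

```bash
python3 - <<'E'
from h import *
f=bot.grab_frame("scene")
c=proj(f,[.53,.14,.07])[0]
r=min(bot.trace(f,"tube"),key=lambda r:np.hypot(*(np.array(r["point"])-c)));m=r["region"];print(c,r["point"],m.sum())
g=lambda p: BOX[:,[0,2,1]]@Ro.from_euler('z',p[2]).as_matrix().T+[p[0],p[1],.07]
def cost(p): return np.abs(rend(f,g(p))-m).sum()
for t in(.0,.14): 
  b=minimize(cost,[.53,.14,t],method="Nelder-Mead",options=dict(initial_simplex=[[.53,.14,t],[.54,.14,t],[.53,.15,t],[.53,.14,t+.1]])); print(b.x,b.fun/m.sum())
E
python3 -m handwheel '[[0,0,0,0,0,0],[0,0,0,0,0,0],[0,0,0,0,0,0],[0,0,0,0,0,0]]' 1 70
```

```text
[375.2197403  252.69386609] [380.1, 251.0] 1567
[ 0.52625083  0.14319285 -0.15566615] 0.15878270580727505
[0.52580188 0.14147467 0.21141855] 0.17593331206126356
clock: 16.73
position: [0.5282, 0.1453, 0.1016]
tool_rot: [3.141, -0.35, 1.712]
force: [-1.5, 1.6, 5.9]
grip_width: 0.0395
```

```bash
python3 -m handwheel '[[0,0,-0.02,-0.0015,0,0.0042],[0,0,0,-0.0015,0,0.0042],[0,0,0,-0.0015,0,0.0042],[0,0,0,-0.0015,0,0.0042],[0,0,0,-0.0015,0,0.0042],[0,0,0,-0.0015,0,0.0042],[0,0,0,0,0,0]]'; python3 - <<'E'
from h import *
s=bot.observe(); R=Ro.from_euler("xyz",s["tool_rot"]).as_matrix(); print(R.round(3), "tooly yaw",np.arctan2(R[1,1],R[0,1]), "G",np.array(s["position"])-.0187*R[:,2])
f=bot.grab_frame("scene"); 
cv2.imwrite("pics/s15.png",cv2.resize(f["pixels"][150:300,270:470],None,fx=4,fy=4,interpolation=cv2.INTER_CUBIC)[:600])
E
```

```text
clock: 17.6
position: [0.5283, 0.1439, 0.1016]
tool_rot: [-3.14, -0.35, 1.541]
force: [1.4, 0.4, -4.3]
grip_width: 0.0392
[[ 0.028  1.     0.009]
 [ 0.939 -0.029  0.342]
 [ 0.342 -0.001 -0.94 ]] tooly yaw -0.028914732039359188 G [0.52813053 0.13753081 0.11915369]
```

View pics/s15.png

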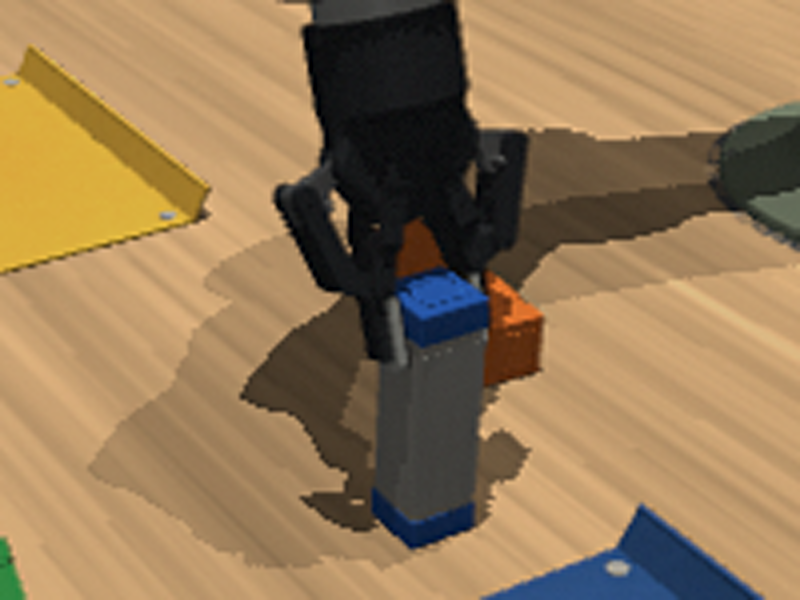

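```bash
python3 -m handwheel '[[0.211,0,0.0435,0,-0.00833,0],[0.211,0,0.0435,0,-0.00833,0],[0.211,0,0.0435,0,-0.00833,0],[0.211,0,0.0435,0,-0.00833,0],[0,0,0,0,0,0]]'; python3 - <<'E'
from h import *
f=bot.grab_frame("scene"); 
cv2.imwrite("pics/s16.png",cv2.resize(f["pixels"][150:300,270:470],None,fx=4,fy=4,interpolation=cv2.INTER_CUBIC)[:600])
E
```

```text
clock: 18.27
position: [0.5282, 0.1669, 0.1029]
tool_rot: [-3.139, -0.141, 1.545]
force: [-0.4, -0.1, -9.2]
grip_width: 0.0393
```

View pics/s16.png

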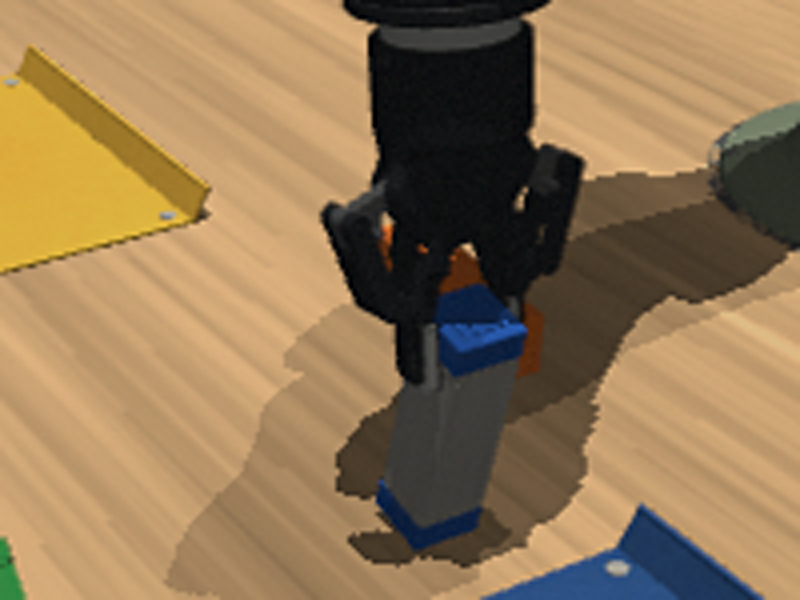

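Full weight is on the tool, so the edge is slightly off the bench. Lowering in 1 mm steps to restore contact.

```bash
python3 -m handwheel '[[0,0,0.04,0,0,0],[0,0,0,0,0,0]]'; python3 -m handwheel '[[0,0,0.03,0,0,0],[0,0,0,0,0,0]]'
```

```text
clock: 18.58
position: [0.5286, 0.1656, 0.1025]
tool_rot: [-3.139, -0.142, 1.541]
force: [-7.0, 2.9, 9.3]
grip_width: 0.039
clock: 18.82
position: [0.5287, 0.1658, 0.1023]
tool_rot: [-3.14, -0.142, 1.541]
force: [-8.8, 2.2, 21.8]
grip_width: 0.0391
```

```bash
python3 -m handwheel '[[0.211,0,0.01,0,-0.00833,0],[0.211,0,0.05,0,-0.00833,0],[0.211,0,0.05,0,-0.00833,0],[0.211,0,0.05,0,-0.00833,0],[0,0,0,0,0,0]]'; python3 -m handwheel '[[0.211,0,0.05,0,-0.00833,0],[0.211,0,0.05,0,-0.00833,0],[0.211,0,0.05,0,-0.00833,0],[0,0,0,0,0,0]]'; python3 - <<'E'
from h import *
f=bot.grab_frame("scene"); 
cv2.imwrite("pics/s17.png",cv2.resize(f["pixels"][150:300,270:470],None,fx=4,fy=4,interpolation=cv2.INTER_CUBIC)[:600])
E
```

```text
clock: 19.45
position: [0.5298, 0.1874, 0.099]
tool_rot: [-3.14, 0.068, 1.543]
force: [-3.4, 0.1, 12.1]
grip_width: 0.0393
clock: 19.95
position: [0.5303, 0.2032, 0.0933]
tool_rot: [-3.14, 0.224, 1.544]
force: [-4.1, 5.4, 13.5]
grip_width: 0.0395
```

View pics/s17.png

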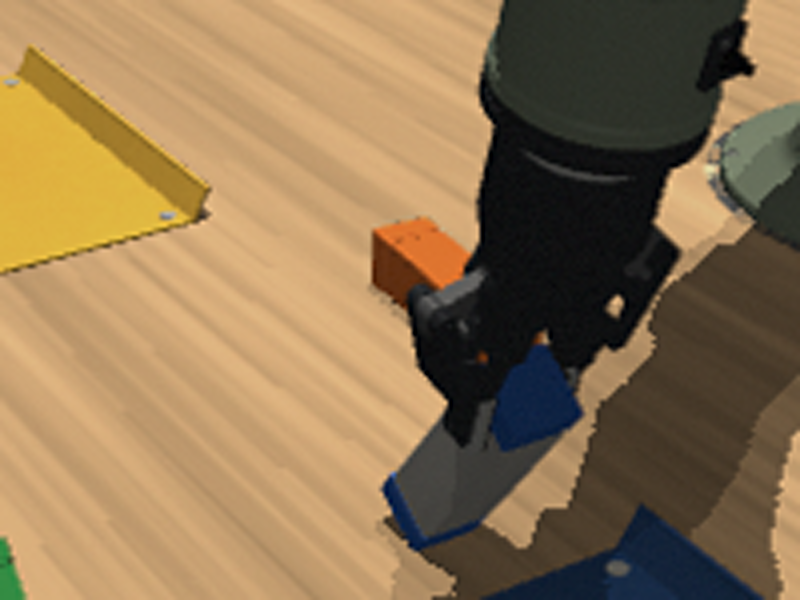

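```bash
sed -i 's/for t in(.8,1.2,1.5)/for t in STARTS/; 1a STARTS=(.8,1.2,1.5)' h.py; python3 - <<'E'
import h; from h import *
h.STARTS=(1.9,2.3,2.7)
f=bot.grab_frame("scene"); 
r=min(bot.trace(f,"tube"),key=lambda r:np.hypot(*(np.array(r["point"])-[390,265])))
print(r["point"],r["region"].sum())
x,P=theta_fit(f,r["region"],-.028,-.0495,150); print(P.round(3))
x,P=theta_fit(f,r["region"],-.028,-.0495,258)
E
```

```text
[395.2, 265.0] 1076
theta 126.8 [ 0.0014 -0.01  ] cost 0.336 zmin -0.0008 ctr [0.5299 0.1861 0.0672]
[[ 0.511  0.213  0.135]
 [ 0.512  0.245  0.111]
 [ 0.508  0.129  0.023]
 [ 0.509  0.161 -0.001]
 [ 0.551  0.211  0.135]
 [ 0.552  0.243  0.111]
 [ 0.548  0.128  0.023]
 [ 0.549  0.16  -0.001]]
theta 121.7 [ 0.0084 -0.0018] cost 0.121 zmin 0.0058 ctr [0.5299 0.1868 0.0758]
```

```bash
python3 -m handwheel '[[0.211,0,0.02,0,-0.00833,0],[0.211,0,0.045,0,-0.00833,0],[0.211,0,0.045,0,-0.00833,0],[0.211,0,0.045,0,-0.00833,0],[0,0,0,0,0,0]]'; python3 - <<'E'
import h; from h import *
h.STARTS=(1.9,2.3,2.7)
s=bot.observe(); R=Ro.from_euler("xyz",s["tool_rot"]).as_matrix(); print("G",np.array(s["position"])-.0187*R[:,2])
f=bot.grab_frame("scene"); 
r=min(bot.trace(f,"tube"),key=lambda r:np.hypot(*(np.array(r["point"])-[395,268])))
x,P=theta_fit(f,r["region"],-.028,-.0495,262)
cv2.imwrite("pics/s18.png",cv2.resize(f["pixels"][150:300,270:470],None,fx=4,fy=4,interpolation=cv2.INTER_CUBIC)[:600])
E
```

```text
clock: 20.72
position: [0.5306, 0.2208, 0.0825]
tool_rot: [-3.139, 0.435, 1.544]
force: [-1.6, -0.0, 4.8]
grip_width: 0.0393
G [0.53082151 0.22864108 0.09943596]
theta 135.3 [ 0.0085 -0.0036] cost 0.284 zmin 0.005 ctr [0.5301 0.2015 0.0685]
```

View pics/s18.png

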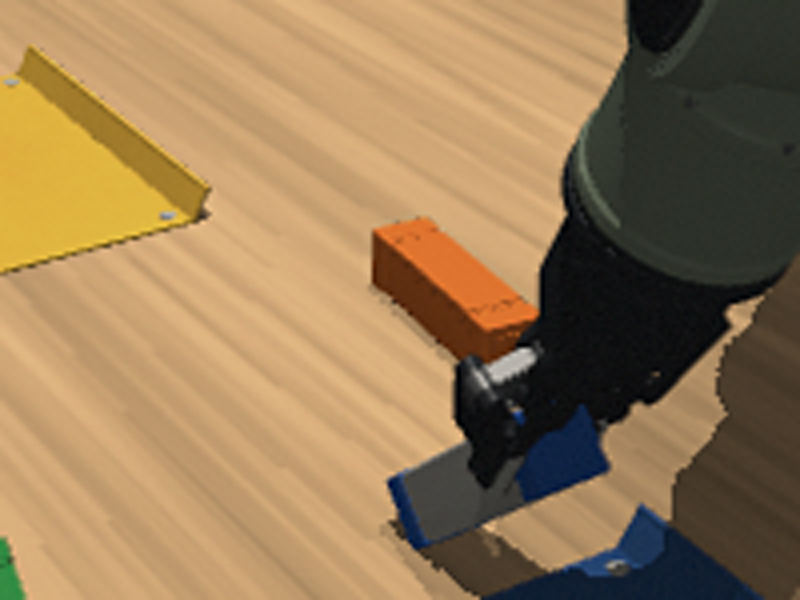

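```bash
cat > plan.py <<'E'
import numpy as np
def rows(Gs,tilts,off=.0187):
    """Gs (s,z) m, tilts deg (+ = fingertips toward +s). prints x,z,ry per row"""
    T=np.radians(tilts); zt=np.c_[np.sin(T),-np.cos(T)]; xt=np.c_[np.cos(T),np.sin(T)]
    tcp=np.array(Gs)+off*zt
    for i in range(len(T)-1):
        d=tcp[i+1]-tcp[i]; print([round(float(d@xt[i]/.025),3),0,round(float(d@zt[i]/.025),3),0,round((tilts[i+1]-tilts[i])/360,4),0])
E
python3 - <<'E'
from plan import *
ph=np.radians(np.linspace(45,90,11)); L,a=.119,.024
rows(np.c_[-a*np.cos(ph)+L*np.sin(ph),L*np.cos(ph)+a*np.sin(ph)],np.linspace(-25,0,11))
E
```

```text
[0.407, 0, 0.071, 0, np.float64(0.0069), 0]
[0.396, 0, 0.116, 0, np.float64(0.0069), 0]
[0.379, 0, 0.16, 0, np.float64(0.0069), 0]
[0.357, 0, 0.2, 0, np.float64(0.0069), 0]
[0.33, 0, 0.238, 0, np.float64(0.0069), 0]
[0.298, 0, 0.273, 0, np.float64(0.0069), 0]
[0.263, 0, 0.303, 0, np.float64(0.0069), 0]
[0.224, 0, 0.329, 0, np.float64(0.0069), 0]
[0.183, 0, 0.35, 0, np.float64(0.0069), 0]
[0.139, 0, 0.366, 0, np.float64(0.0069), 0]
```

```bash
python3 -m handwheel '[[0,0,0,0,0,0],[0.41,0,0.07,0,0.0069,0],[0.40,0,0.116,0,0.0069,0],[0.38,0,0.16,0,0.0069,0],[0,0,0,0,0,0]]' 1 20; python3 - <<'E'
import h; from h import *
h.STARTS=(1.9,2.3,2.7)
f=bot.grab_frame("scene"); 
r=min(bot.trace(f,"tube"),key=lambda r:np.hypot(*(np.array(r["point"])-[395,268])))
x,P=theta_fit(f,r["region"],-.028,-.0495,262)
cv2.imwrite("pics/s19.png",cv2.resize(f["pixels"][150:300,270:470],None,fx=4,fy=4,interpolation=cv2.INTER_CUBIC)[:600])
E
```

```text
clock: 21.45
position: [0.5312, 0.2447, 0.0637]
tool_rot: [-3.14, 0.304, 1.542]
force: [-1.7, 0.7, -4.4]
grip_width: 0.0393
theta 145.7 [0.0029 0.0015] cost 0.649 zmin 0.0004 ctr [0.5303 0.2111 0.0564]
```

View pics/s19.png

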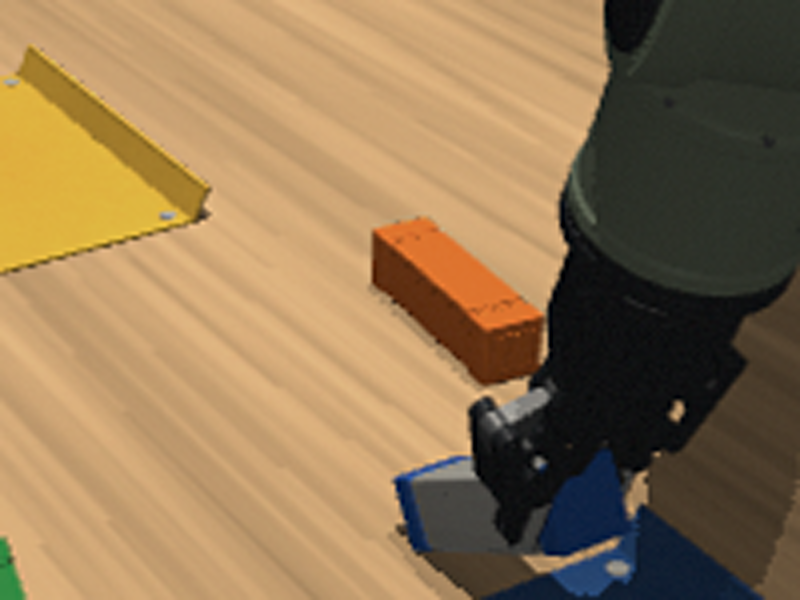

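The swivel is working and the end is in contact. Lowering on.

```bash
python3 -m handwheel '[[0.36,0,0.20,0,0.0069,0],[0.33,0,0.24,0,0.0069,0],[0.30,0,0.27,0,0.0069,0],[0.26,0,0.30,0,0.0069,0],[0,0,0,0,0,0]]'; python3 -m handwheel '[[0.224,0,0.33,0,0.0069,0],[0,0,0,0,0,0]]'; python3 - <<'E'
import h; from h import *
f=bot.grab_frame("scene"); 
cv2.imwrite("pics/s20.png",cv2.resize(f["pixels"][200:350,330:530],None,fx=4,fy=4,interpolation=cv2.INTER_CUBIC)[:600])
E
```

```text
clock: 22.18
position: [0.5321, 0.2698, 0.0314]
tool_rot: [-3.14, 0.131, 1.542]
force: [-1.1, 2.5, -3.8]
grip_width: 0.0393
clock: 22.42
position: [0.5322, 0.2744, 0.0226]
tool_rot: [-3.141, 0.088, 1.543]
force: [-1.8, 3.6, -1.9]
grip_width: 0.0395
```

View pics/s20.png

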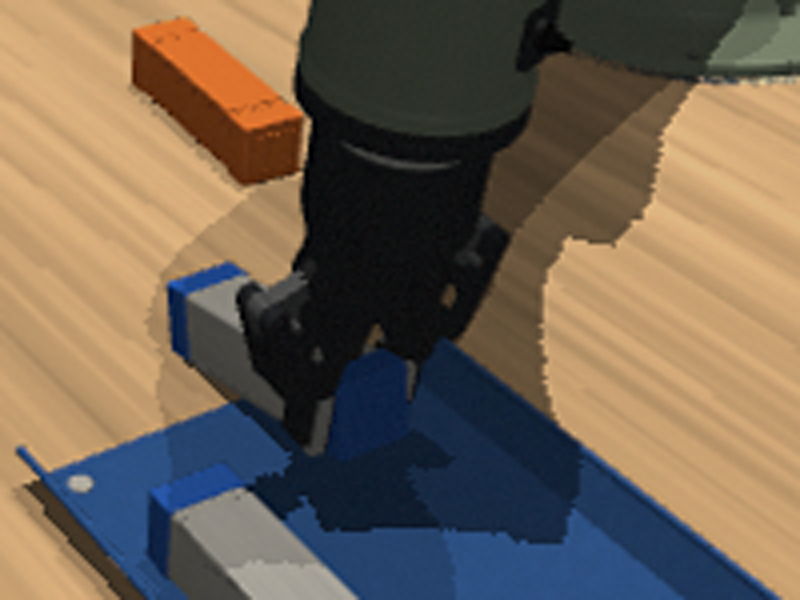

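```bash
python3 -m handwheel '[[0.18,0,0.25,0,0.0069,0],[0.13,0,0.2,0,0.0069,0],[0,0,0,0,0,0]]'; python3 -m handwheel '[[0.05,0,0.1,0,0,0],[0,0,0,0,0,0]]'
```

```text
clock: 22.85
position: [0.5325, 0.2805, 0.0108]
tool_rot: [-3.14, 0.003, 1.542]
force: [0.3, -0.8, -5.6]
grip_width: 0.0393
clock: 23.1
position: [0.5324, 0.2814, 0.0081]
tool_rot: [-3.14, 0.005, 1.543]
force: [1.1, -5.9, 0.1]
grip_width: 0.0389
```

```bash
python3 -m handwheel '[[0.01,0,0.04,0,0,0],[0,0,0,0,0,0]]'; python3 - <<'E'
import h; from h import *
f=bot.grab_frame("scene"); 
cv2.imwrite("pics/s21.png",cv2.resize(f["pixels"][200:350,330:530],None,fx=4,fy=4,interpolation=cv2.INTER_CUBIC)[:600])
E
```

```text
clock: 23.35
position: [0.5323, 0.2817, 0.0072]
tool_rot: [-3.14, 0.005, 1.542]
force: [0.4, -5.3, 0.1]
grip_width: 0.0395
```

View pics/s21.png

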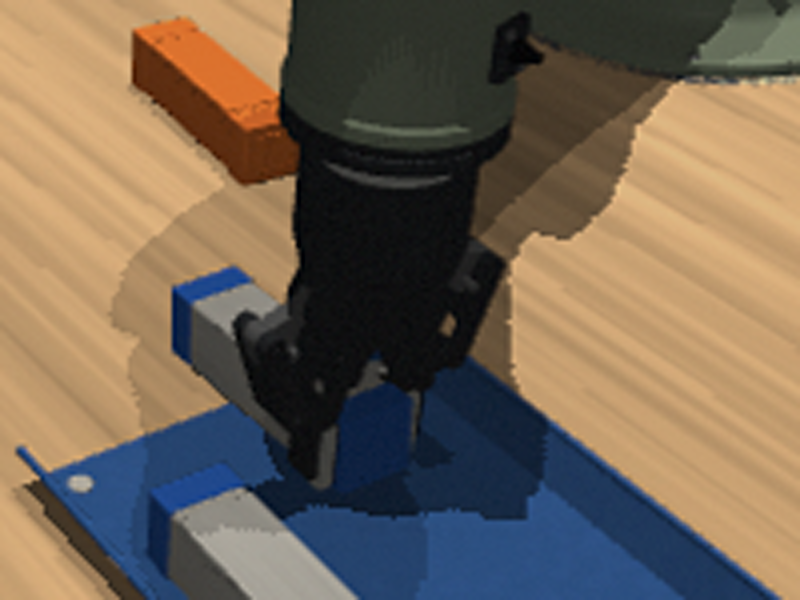

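```bash
python3 -m handwheel '[[0,0,0.05,0,0,0],[0,0,0,0,0,0]]'; python3 -m handwheel '[[0,0,0.05,0,0,0],[0,0,0,0,0,0]]'
```

```text
clock: 23.65
position: [0.5323, 0.2821, 0.0059]
tool_rot: [-3.14, 0.003, 1.543]
force: [-0.0, -5.7, 0.1]
grip_width: 0.0394
clock: 23.9
position: [0.5323, 0.2824, 0.0047]
tool_rot: [-3.14, 0.002, 1.543]
force: [0.7, -5.5, -0.8]
grip_width: 0.0393
```

```bash
python3 -m handwheel '[[0,0,0.05,0,0,0],[0,0,0,0,0,0]]'; python3 -m handwheel '[[0,0,0.05,0,0,0],[0,0,0,0,0,0]]'; python3 - <<'E'
import h; from h import *
f=bot.grab_frame("scene"); 
cv2.imwrite("pics/s22.png",cv2.resize(f["pixels"][200:350,330:530],None,fx=4,fy=4,interpolation=cv2.INTER_CUBIC)[:600])
E
```

```text
clock: 24.15
position: [0.5324, 0.2826, 0.0038]
tool_rot: [-3.141, 0.002, 1.542]
force: [-1.0, -6.1, 6.3]
grip_width: 0.0395
clock: 24.4
position: [0.5324, 0.2831, 0.0027]
tool_rot: [-3.141, 0.001, 1.543]
force: [-1.7, -4.4, 7.3]
grip_width: 0.0396
```

View pics/s22.png

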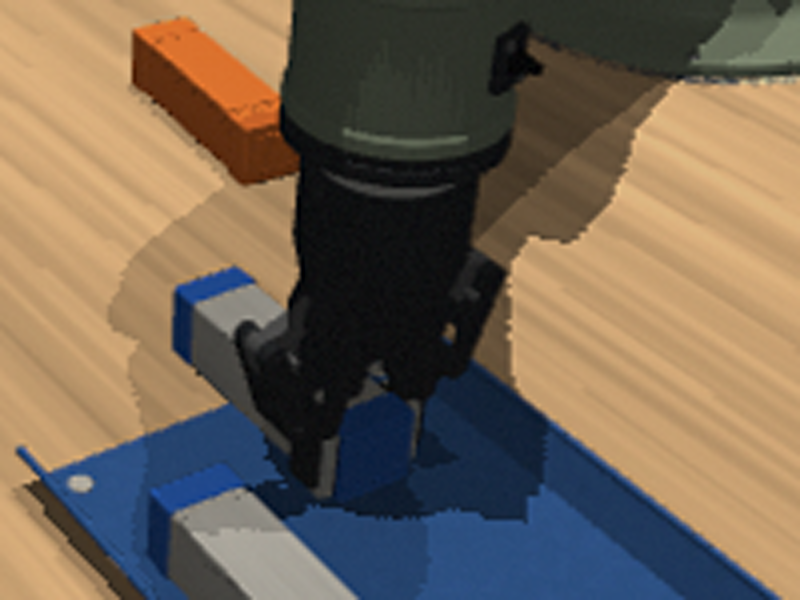

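```bash
python3 -m handwheel '[[0,0,0.02,0,0,0],[0,0,0,0,0,0],[0,0,0,0,0,0]]'; python3 -m handwheel '[[0,0,0,0,0,0],[0,0,0,0,0,0],[0,0,0,0,0,0]]' -0.4; python3 - <<'E'
import h; from h import *
f=bot.grab_frame("scene"); 
cv2.imwrite("pics/s23.png",cv2.resize(f["pixels"][200:350,330:530],None,fx=4,fy=4,interpolation=cv2.INTER_CUBIC)[:600])
E
```

```text
clock: 24.82
position: [0.5324, 0.2833, 0.0022]
tool_rot: [-3.141, 0.001, 1.543]
force: [-0.8, -2.4, 5.7]
grip_width: 0.0391
clock: 25.2
position: [0.5323, 0.283, 0.0018]
tool_rot: [-3.14, 0.001, 1.543]
force: [0.0, -0.0, 0.2]
grip_width: 0.0597
```

View pics/s23.png

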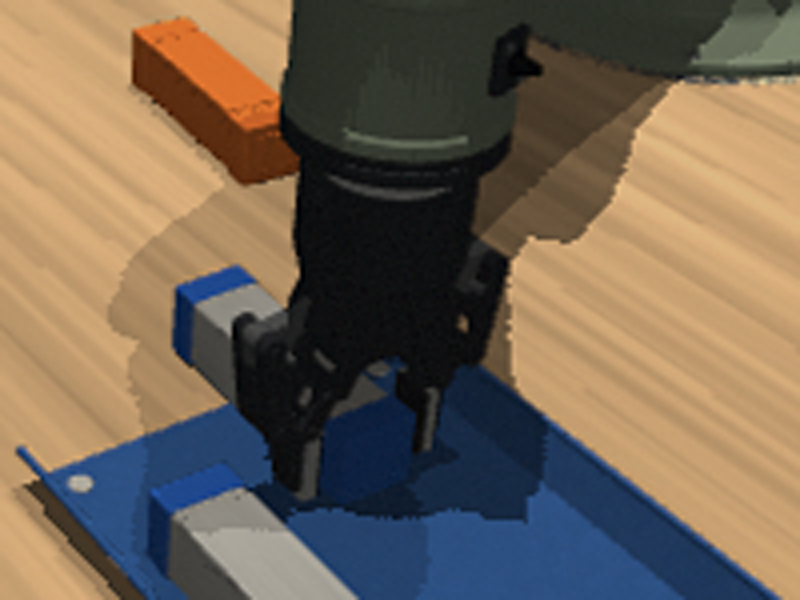

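```bash
python3 -m handwheel '[[0,0,-0.4,0,0,0],[0,0,-0.8,0,0,0],[0,0,-1,0,0,0],[0,0,-1,0,0,0],[0,0,-1,0,0,0],[-0.7,0,-0.8,0,0,0],[-1,0,0,0,0,0],[-1,0,0,0,0,0]]'; python3 -m handwheel '[[-1,0,0,0,0,0],[-1,0,0,0,0,0],[-1,0,0,0,0,0],[0,0,0,0,0,0]]'; python3 - <<'E'
from h import *
fs=[bot.grab_frame(n) for n in("wrist","scene")]
cv2.imwrite("pics/w24.png",fs[0]["pixels"]); cv2.imwrite("pics/s24.png",cv2.resize(fs[1]["pixels"][180:405,300:600],None,fx=2.66,fy=2.66,interpolation=cv2.INTER_CUBIC))
x0=[.532,.231,-.028]
ms=[]
for f in fs:
    c=proj(f,[.532,.231,.022])[0]; r=min(bot.trace(f,"tube"),key=lambda r:np.hypot(*(np.array(r["point"])-c))); print(c,r["point"],r["score"],r["region"].sum()); ms.append(r["region"])
    print(fit([f],[ms[-1]],x0,flat(.0215)))
E
```

```text
clock: 26.25
position: [0.5307, 0.2148, 0.1287]
tool_rot: [3.141, 0.001, 1.543]
force: [0.5, -0.3, -0.1]
grip_width: 0.0599
clock: 26.75
position: [0.5288, 0.1385, 0.1284]
tool_rot: [3.142, 0.002, 1.54]
force: [-0.3, 0.7, 0.9]
grip_width: 0.0599
[314.21346146 107.16341916] [312.2, 102.6] 0.68 13752
(array([ 0.53202797,  0.23002168, -0.02328769]), np.float64(0.060782068062827224))
[400.95372695 295.42134946] [404.8, 295.6] 0.88 1807
(array([ 0.52768023,  0.22875547, -0.04409515]), np.float64(0.0866076369673492))
```

View pics/w24.png

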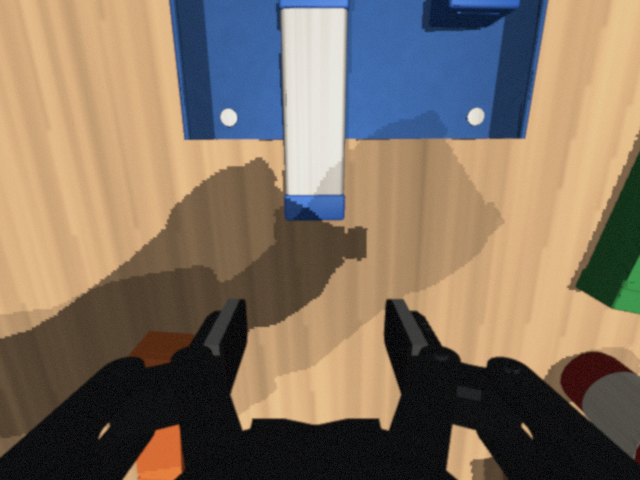

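View pics/s24.png

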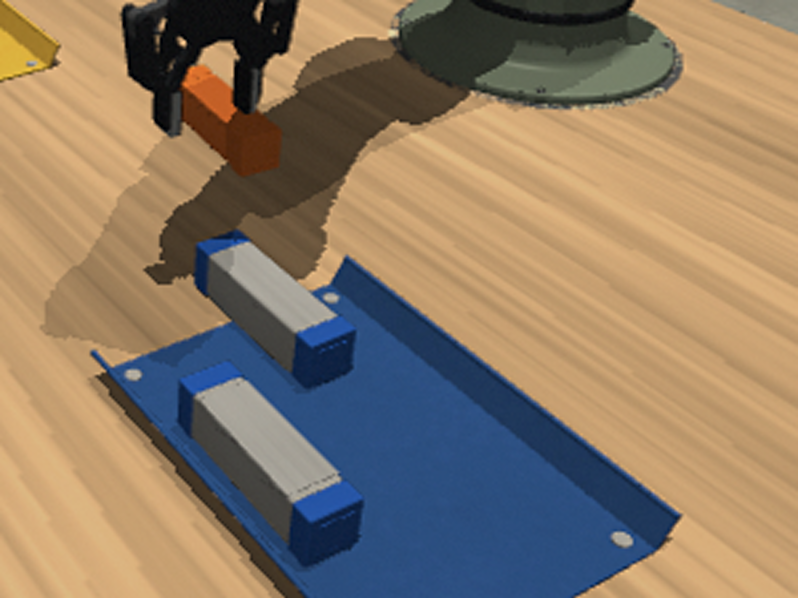

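The tube lies flat and straight, half in the trough: centre about (0.531, 0.2295), yaw about -0.03, with the stored piece untouched. Next I'll take it by the near end, which in the wrist view is at (315,207). This time I'll pre-tilt the tool early, while gravity still swivels the tube.

```bash
python3 -m handwheel '[[0.8,0,1,0,0,0],[0.8,0,1,0,0,0],[0.04,0,1,0,0,0],[0,0,1,0,0,0],[0,0,0.5,0,0,0],[0,0,0.3,0,0,0],[0,0,0,0,0,0]]'; python3 - <<'E'
from plan import *
L,h=.12,.0205
th=np.radians(np.linspace(0,30,11)); print("A")
rows(np.c_[-L*np.cos(th)+h*np.sin(th),L*np.sin(th)+h*np.cos(th)],np.array([0,0,0,4,8,12,16,20,24,27,30.]))
th=np.radians(np.array([30,33.])); print("B")
rows(np.c_[-L*np.cos(th)+h*np.sin(th),L*np.sin(th)+h*np.cos(th)],np.array([30,27.]))
E
```

```text
clock: 27.82
position: [0.5295, 0.1813, 0.0071]
tool_rot: [-3.14, 0.002, 1.542]
force: [-0.6, 0.9, -0.7]
grip_width: 0.0594
A
[0.049, 0, -0.25, 0, np.float64(0.0), 0]
[0.063, 0, -0.247, 0, np.float64(0.0), 0]
[0.128, 0, -0.245, 0, np.float64(0.0111), 0]
[0.157, 0, -0.234, 0, np.float64(0.0111), 0]
[0.184, 0, -0.22, 0, np.float64(0.0111), 0]
[0.21, 0, -0.202, 0, np.float64(0.0111), 0]
[0.233, 0, -0.181, 0, np.float64(0.0111), 0]
[0.254, 0, -0.158, 0, np.float64(0.0111), 0]
[0.258, 0, -0.132, 0, np.float64(0.0083), 0]
[0.271, 0, -0.108, 0, np.float64(0.0083), 0]
B
[0.202, 0, -0.083, 0, np.float64(-0.0083), 0]
```

```bash
python3 -m handwheel '[[-0.06,0,0.14,0,0,0],[0,0,0,0,0,0]]'; python3 -m handwheel '[[0,0,0,0,0,0],[0,0,0,0,0,0],[0,0,0,0,0,0],[0,0,0,0,0,0]]' 1 20; python3 -m handwheel '[[0.05,0,-0.25,0,0,0],[0.063,0,-0.247,0,0,0],[0.128,0,-0.245,0,0.0111,0],[0.157,0,-0.234,0,0.0111,0],[0.184,0,-0.22,0,0.0111,0],[0,0,0,0,0,0]]'; python3 - <<'E'
import h; from h import *
f=bot.grab_frame("scene"); 
cv2.imwrite("pics/s25.png",cv2.resize(f["pixels"][180:330,330:530],None,fx=4,fy=4,interpolation=cv2.INTER_CUBIC)[:600])
E
```

```text
clock: 28.08
position: [0.5295, 0.1795, 0.0037]
tool_rot: [-3.141, 0.002, 1.542]
force: [0.5, -0.5, -0.3]
grip_width: 0.0594
clock: 28.58
position: [0.5295, 0.1797, 0.0038]
tool_rot: [-3.141, 0.002, 1.542]
force: [-2.9, -1.0, 6.5]
grip_width: 0.0401
clock: 29.32
position: [0.5301, 0.1916, 0.0344]
tool_rot: [-3.14, -0.207, 1.54]
force: [-0.3, -7.0, 0.9]
grip_width: 0.0399
```

View pics/s25.png

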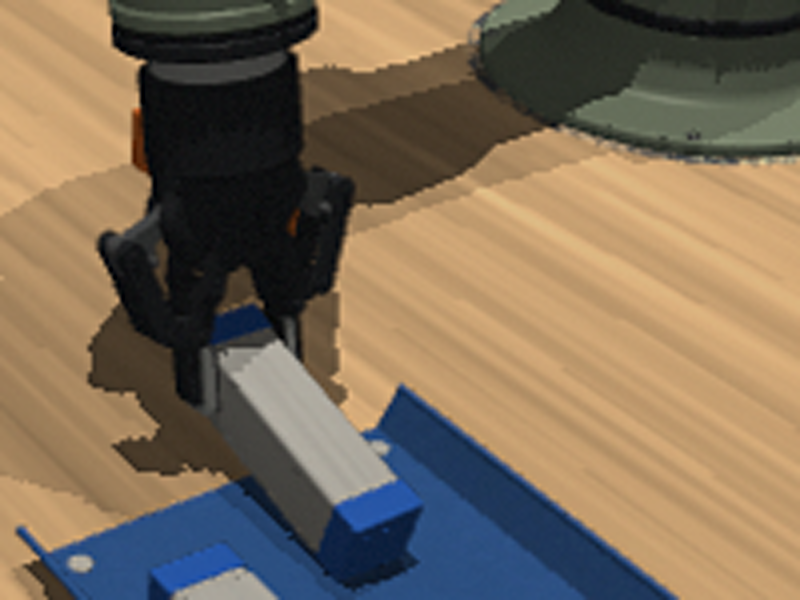

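```bash
python3 -m handwheel '[[0.20,0,-0.21,0,0.0111,0],[0.225,0,-0.19,0,0.0111,0],[0.25,0,-0.165,0,0.0111,0],[0.255,0,-0.14,0,0.0083,0],[0.27,0,-0.11,0,0.0083,0],[0,0,0,0,0,0]]'; python3 - <<'E'
import h; from h import *
h.STARTS=(.4,.7,.2)
s=bot.observe(); R=Ro.from_euler("xyz",s["tool_rot"]).as_matrix(); print("G",np.array(s["position"])-.0187*R[:,2])
f=bot.grab_frame("scene"); 
r=min(bot.trace(f,"tube"),key=lambda r:np.hypot(*(np.array(r["point"])-[410,285])));print(r["point"],r["region"].sum())
x,P=theta_fit(f,r["region"],-.028,-.05,265);print(P.round(3).tolist())
cv2.imwrite("pics/s26.png",cv2.resize(f["pixels"][180:330,330:530],None,fx=4,fy=4,interpolation=cv2.INTER_CUBIC)[:600])
E
```

```text
clock: 30.12
position: [0.5303, 0.2143, 0.0632]
tool_rot: [-3.139, -0.52, 1.54]
force: [-0.5, -3.6, -0.3]
grip_width: 0.0397
G [0.53009604 0.20504034 0.07945341]
[412.7, 288.9] 1923
theta 29.9 [0.0036 0.003 ] cost 0.146 zmin 0.0018 ctr [0.5312 0.2441 0.054 ]
[[0.509, 0.174, 0.072], [0.51, 0.194, 0.106], [0.513, 0.295, 0.002], [0.513, 0.315, 0.036], [0.549, 0.173, 0.072], [0.55, 0.193, 0.106], [0.553, 0.294, 0.002], [0.553, 0.314, 0.036]]
```

View pics/s26.png

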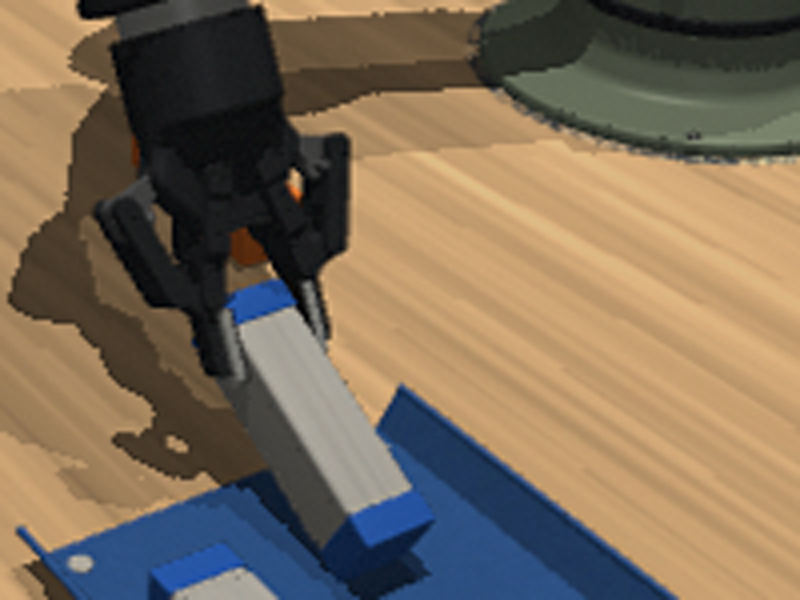

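```bash
python3 -m handwheel '[[0,0,0,0,0,0],[0,0,0,0,0,0],[0.197,0,-0.077,0,-0.00833,0],[0.197,0,-0.077,0,-0.00833,0],[0.197,0,-0.077,0,-0.00833,0],[0.197,0,-0.077,0,-0.00833,0],[0,0,0,0,0,0]]' 1 70; python3 -m handwheel '[[0.197,0,-0.077,0,-0.00833,0],[0.197,0,-0.077,0,-0.00833,0],[0.197,0,-0.077,0,-0.00833,0],[0.197,0,-0.077,0,-0.00833,0],[0,0,0,0,0,0]]'
```

```text
clock: 31.1
position: [0.5304, 0.2309, 0.0797]
tool_rot: [-3.142, -0.312, 1.546]
force: [0.5, 0.3, -9.6]
grip_width: 0.0393
clock: 31.72
position: [0.531, 0.2476, 0.091]
tool_rot: [-3.14, -0.104, 1.544]
force: [-1.1, 2.0, -4.8]
grip_width: 0.0387
```

```bash
python3 - <<'E'
import h; from h import *
h.STARTS=(.8,1.1)
f=bot.grab_frame("scene"); 
c=proj(f,[.531,.275,.07])[0]
r=min(bot.trace(f,"tube"),key=lambda r:np.hypot(*(np.array(r["point"])-c)));print(r["point"],r["region"].sum())
x,P=theta_fit(f,r["region"],-.028,-.05,268)
E
python3 -m handwheel '[[0.197,0,-0.074,0,-0.00833,0],[0.197,0,-0.076,0,-0.00833,0],[0.197,0,-0.077,0,-0.00833,0],[0.197,0,-0.077,0,-0.00833,0],[0,0,0,0,0,0]]'; python3 -m handwheel '[[0.197,0,-0.077,0,-0.00833,0],[0.197,0,-0.077,0,-0.00833,0],[0.197,0,-0.077,0,-0.00833,0],[0,0,0,0,0,0]]'
```

```text
[419.7, 288.7] 2009
theta 52.0 [0.004  0.0025] cost 0.102 zmin 0.004 ctr [0.5318 0.2711 0.0715]
clock: 32.45
position: [0.5321, 0.2652, 0.0993]
tool_rot: [-3.14, 0.108, 1.543]
force: [-3.9, -4.9, 11.1]
grip_width: 0.0391
clock: 32.95
position: [0.533, 0.281, 0.1032]
tool_rot: [-3.14, 0.264, 1.543]
force: [-4.1, -3.0, 20.1]
grip_width: 0.0389
```

```bash
python3 -m handwheel '[[0.19,0,-0.11,0,-0.00833,0],[0.19,0,-0.085,0,-0.00833,0],[0.19,0,-0.085,0,-0.00833,0],[0,0,0,0,0,0]]'; python3 - <<'E'
import h; from h import *
h.STARTS=(1.3,1.6)
f=bot.grab_frame("scene"); 
c=proj(f,[.533,.3,.075])[0]
r=min(bot.trace(f,"tube"),key=lambda r:np.hypot(*(np.array(r["point"])-c)));print(r["point"],r["region"].sum())
x,P=theta_fit(f,r["region"],-.028,-.05,280)
cv2.imwrite("pics/s27.png",cv2.resize(f["pixels"][170:350,350:590],None,fx=3.33,fy=3.33,interpolation=cv2.INTER_CUBIC)[:600])
c=bot.grab_frame("top"); cv2.imwrite("pics/t27.png",cv2.resize(c["pixels"][180:330,100:300],None,fx=4,fy=4,interpolation=cv2.INTER_CUBIC))
E
```

```text
clock: 33.45
position: [0.5333, 0.2968, 0.1045]
tool_rot: [-3.139, 0.421, 1.543]
force: [-1.2, -1.1, 9.7]
grip_width: 0.0393
[429.2, 301.0] 1671
theta 78.5 [0.0073 0.0098] cost 0.108 zmin 0.0053 ctr [0.5335 0.303  0.0779]
```

View pics/s27.png

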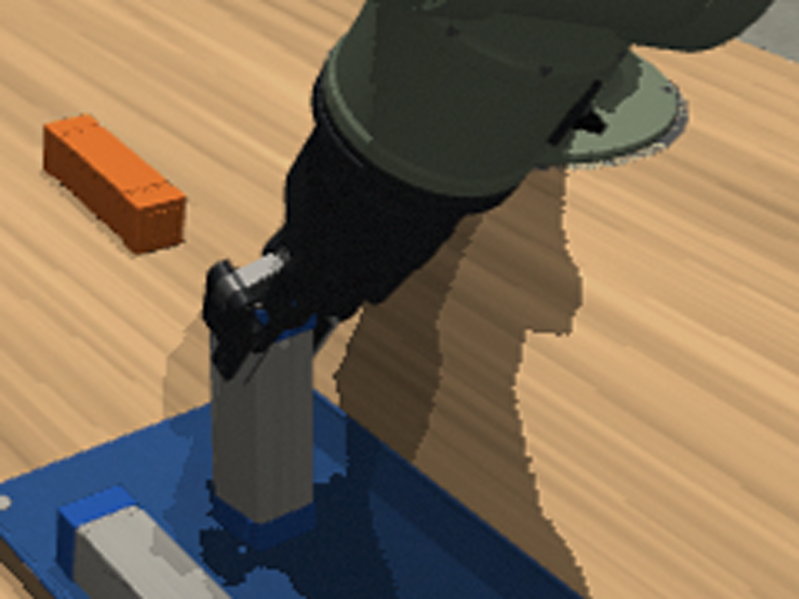

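View pics/t27.png

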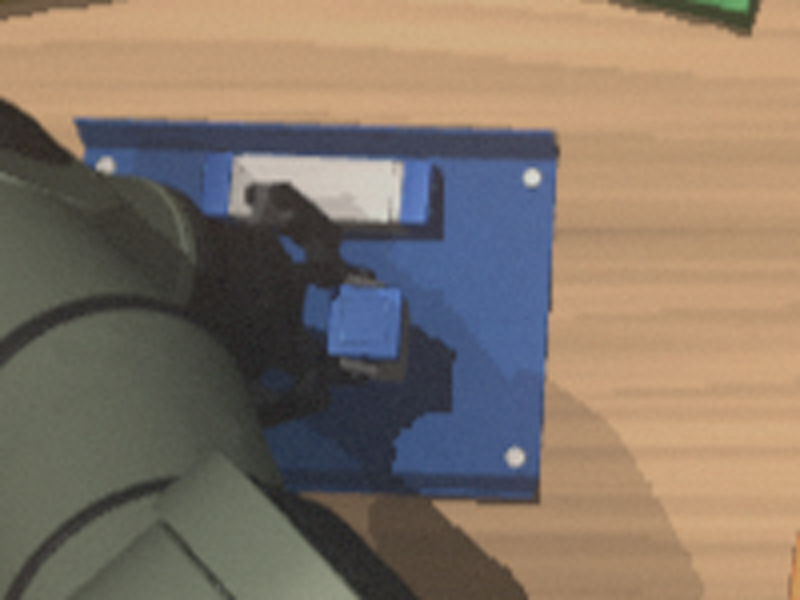

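```bash
python3 -m handwheel '[[0.185,0,-0.095,0,-0.00833,0],[0.185,0,-0.095,0,-0.00833,0],[0,0,0,0,0,0]]'; python3 - <<'E'
import h; from h import *
h.STARTS=(1.4,1.6)
f=bot.grab_frame("scene"); 
c=proj(f,[.533,.3,.075])[0]
r=min(bot.trace(f,"tube"),key=lambda r:np.hypot(*(np.array(r["point"])-c)));print(r["point"],r["region"].sum())
x,P=theta_fit(f,r["region"],-.028,-.046,280)
t=bot.grab_frame("top"); cv2.imwrite("pics/t28.png",cv2.resize(t["pixels"][180:330,100:300],None,fx=4,fy=4,interpolation=cv2.INTER_CUBIC))
im=cv2.resize(f["pixels"][170:350,350:590],None,fx=3.33,fy=3.33,interpolation=cv2.INTER_CUBIC)[:600];cv2.imwrite("pics/s28.png",im)
print(ray(t,(191.5,260.75),.14))
E
```

```text
clock: 33.98
position: [0.5333, 0.3069, 0.104]
tool_rot: [-3.138, 0.526, 1.544]
force: [0.2, -2.2, -3.1]
grip_width: 0.0391
[432.0, 304.0] 1577
theta 84.7 [0.0025 0.0103] cost 0.137 zmin 0.0045 ctr [0.5333 0.3096 0.0761]
[0.53154135 0.29073857 0.14      ]
```

View pics/s28.png

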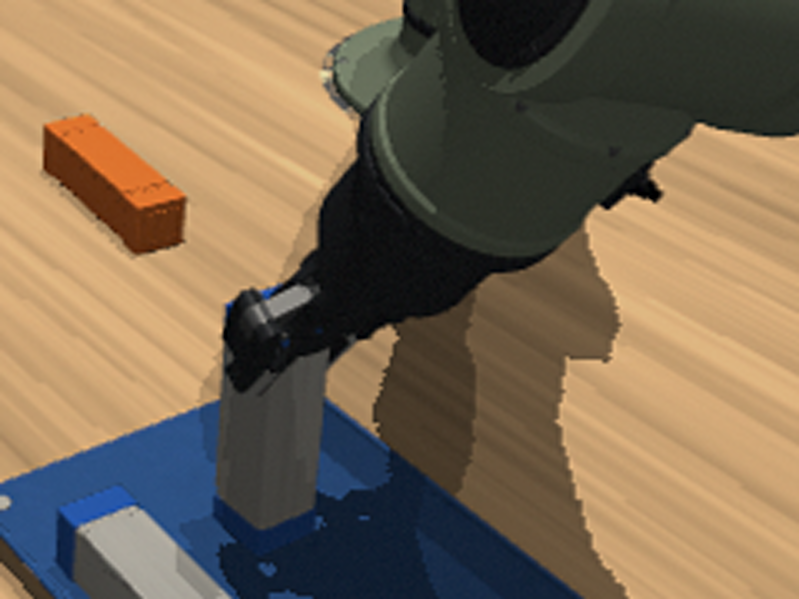

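View pics/t28.png

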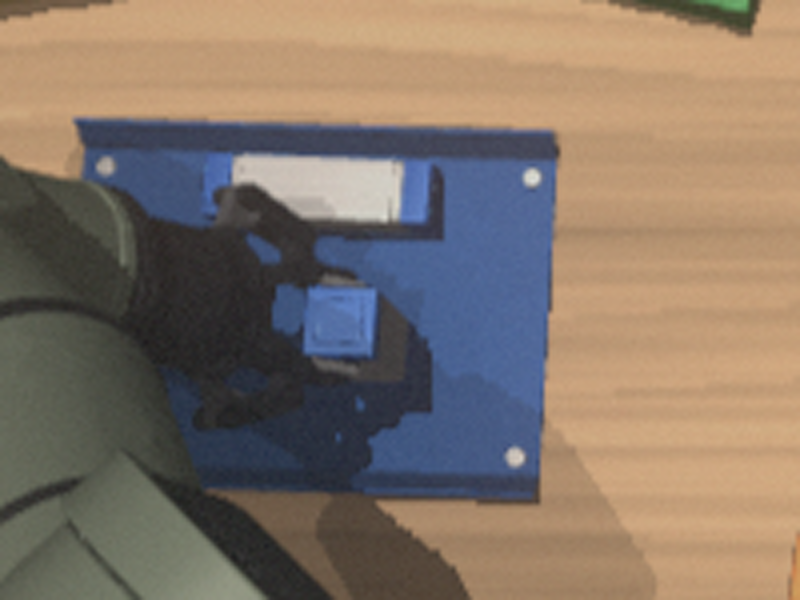

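```bash
python3 -m handwheel '[[0.185,0,-0.085,0,-0.00833,0],[0.06,0,-0.03,0,-0.0028,0],[0,0,0,0,0,0]]'; python3 -m handwheel '[[0,0,0,0,0,0],[0,0,0,0,0,0],[0,0,0,0,0,0]]' 1 20; python3 - <<'E'
from h import *
t=bot.grab_frame("top"); cv2.imwrite("pics/t29.png",cv2.resize(t["pixels"][180:330,100:300],None,fx=4,fy=4,interpolation=cv2.INTER_CUBIC))
print(ray(t,(185,260.5),.14))
E
```

```text
clock: 34.5
position: [0.5331, 0.3142, 0.1038]
tool_rot: [-3.139, 0.595, 1.544]
force: [-0.1, -0.2, -8.9]
grip_width: 0.0391
clock: 34.88
position: [0.5334, 0.3141, 0.1046]
tool_rot: [-3.14, 0.595, 1.543]
force: [0.1, 0.2, -9.1]
grip_width: 0.0388
[0.53210588 0.30533702 0.14      ]
```

View pics/t29.png

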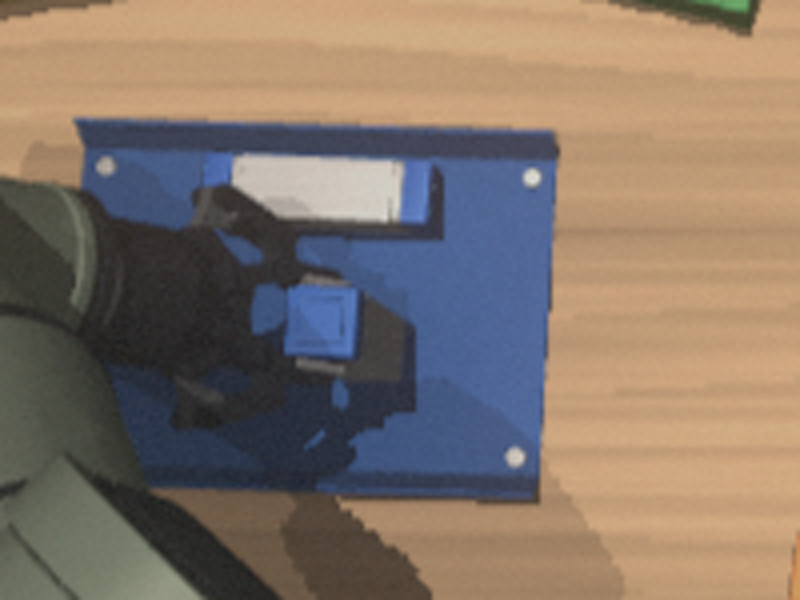

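```bash
python3 -m handwheel '[[-0.022,0,0.033,0,0,0],[0,0,0,0,0,0]]'; python3 -m handwheel '[[-0.011,0,0.017,0,0,0],[0,0,0,0,0,0]]'
```

```text
clock: 35.17
position: [0.5333, 0.3131, 0.104]
tool_rot: [-3.14, 0.596, 1.543]
force: [0.7, -0.7, -9.4]
grip_width: 0.0393
clock: 35.42
position: [0.5333, 0.3128, 0.1038]
tool_rot: [-3.14, 0.596, 1.543]
force: [0.7, 0.3, -9.6]
grip_width: 0.0394
```

```bash
python3 -m handwheel '[[0.045,0,0.033,0,0,0],[0,0,0,0,0,0]]'; python3 -m handwheel '[[0.022,0,0.033,0,0,0],[0,0,0,0,0,0]]'
```

```text
clock: 35.67
position: [0.5334, 0.3132, 0.1033]
tool_rot: [-3.141, 0.596, 1.543]
force: [-1.4, -1.7, 5.0]
grip_width: 0.0392
clock: 35.92
position: [0.5335, 0.3131, 0.1033]
tool_rot: [-3.141, 0.596, 1.542]
force: [-4.8, -1.5, 17.4]
grip_width: 0.039
```

Contact is restored and the base is seated. Releasing while it stands.

```bash
python3 -m handwheel '[[-0.015,0,-0.025,0,0,0],[0,0,0,0,0,0]]'; python3 -m handwheel '[[0,0,0,0,0,0],[0,0,0,0,0,0],[0,0,0,0,0,0]]' -0.3; python3 - <<'E'
from h import *
t=bot.grab_frame("top"); cv2.imwrite("pics/t30.png",cv2.resize(t["pixels"][180:330,100:300],None,fx=4,fy=4,interpolation=cv2.INTER_CUBIC))
f=bot.grab_frame("scene")
im=cv2.resize(f["pixels"][170:350,350:590],None,fx=3.33,fy=3.33,interpolation=cv2.INTER_CUBIC)[:600];cv2.imwrite("pics/s30.png",im)
s=bot.observe(); R=Ro.from_euler("xyz",s["tool_rot"]).as_matrix(); print("G",np.array(s["position"])-.0187*R[:,2])
E
```

```text
clock: 36.17
position: [0.5334, 0.3131, 0.1033]
tool_rot: [-3.141, 0.596, 1.542]
force: [-2.9, -1.5, 8.9]
grip_width: 0.039
clock: 36.55
position: [0.5333, 0.3134, 0.1022]
tool_rot: [-3.14, 0.596, 1.543]
force: [0.1, 0.4, -0.3]
grip_width: 0.0559
G [0.533596   0.32379467 0.11768511]
```

View pics/t30.png

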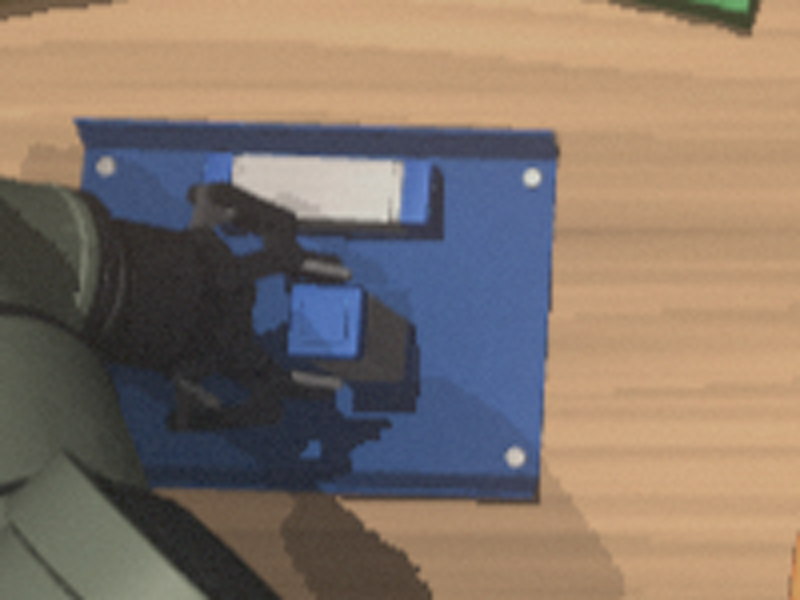

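View pics/s30.png

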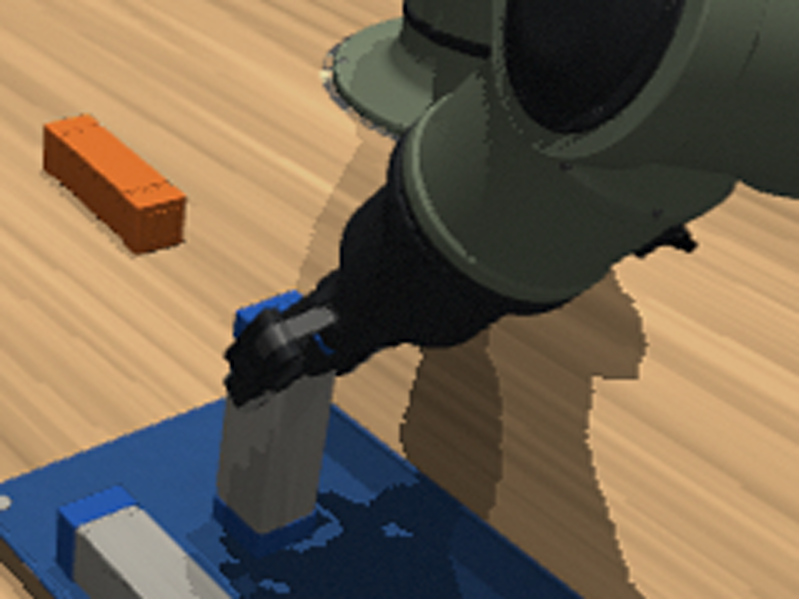

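The tube stands free in the trough (top view cap at crop (326,322)), with its yaw parallel to the trough. I'll locate it precisely and swing the open fingers round the grasp point.

```bash
python3 - <<'E'
from h import *
f=bot.grab_frame("top")
print(ray(f,(181.5-.1,260.4),.142))
c=proj(f,[.533,.316,.14])[0]
for r in bot.trace(f,"tube"): 
    if np.hypot(*(np.array(r["point"])-c))<25: 
        m=r["region"]; print(c,r["point"],r["score"],m.sum())
        ys,xs=np.where(m); print(xs.min(),xs.max(),ys.min(),ys.max())
E
```

```text
[0.53203742 0.31291205 0.142     ]
[180.26422371 260.10430034] [189.1, 264.3] 0.91 666
172 202 250 276
[180.26422371 260.10430034] [200.0, 256.0] 0.65 6419
118 238 208 303
```

```bash
python3 - <<'E'
from plan import *
# G fixed swing from -34.1 to +20, 7 rows
t=np.linspace(-34.1,20,8); rows(np.zeros((8,2)),t)
E
```

```text
[0.101, 0, -0.007, 0, np.float64(0.0215), 0]
[0.101, 0, -0.007, 0, np.float64(0.0215), 0]
[0.101, 0, -0.007, 0, np.float64(0.0215), 0]
[0.101, 0, -0.007, 0, np.float64(0.0215), 0]
[0.101, 0, -0.007, 0, np.float64(0.0215), 0]
[0.101, 0, -0.007, 0, np.float64(0.0215), 0]
[0.101, 0, -0.007, 0, np.float64(0.0215), 0]
```

```bash
python3 -m handwheel '[[0.101,0,-0.007,0,0.0215,0],[0.101,0,-0.007,0,0.0215,0],[0.101,0,-0.007,0,0.0215,0],[0.101,0,-0.007,0,0.0215,0],[0.101,0,-0.007,0,0.0215,0],[0.101,0,-0.007,0,0.0215,0],[0.101,0,-0.007,0,0.0215,0],[0,0,0,0,0,0]]'; python3 -m handwheel '[[-0.263,0,-0.095,0,0,0],[-0.263,0,-0.095,0,0,0],[0,0,0,0,0,0]]'; python3 - <<'E'
from h import *
f=bot.grab_frame("scene")
im=cv2.resize(f["pixels"][170:350,350:590],None,fx=3.33,fy=3.33,interpolation=cv2.INTER_CUBIC)[:600];cv2.imwrite("pics/s31.png",im)
t=bot.grab_frame("top"); cv2.imwrite("pics/t31.png",cv2.resize(t["pixels"][180:330,100:300],None,fx=4,fy=4,interpolation=cv2.INTER_CUBIC))
s=bot.observe(); R=Ro.from_euler("xyz",s["tool_rot"]).as_matrix(); print("G",np.array(s["position"])-.0187*R[:,2])
E
```

```text
clock: 37.75
position: [0.5349, 0.3267, 0.0994]
tool_rot: [-3.139, -0.35, 1.536]
force: [0.1, 0.5, -0.2]
grip_width: 0.0556
clock: 38.12
position: [0.5331, 0.3165, 0.1003]
tool_rot: [-3.141, -0.349, 1.543]
force: [-0.1, 0.8, 0.2]
grip_width: 0.0556
G [0.53296645 0.31054321 0.11784351]
```

View pics/s31.png

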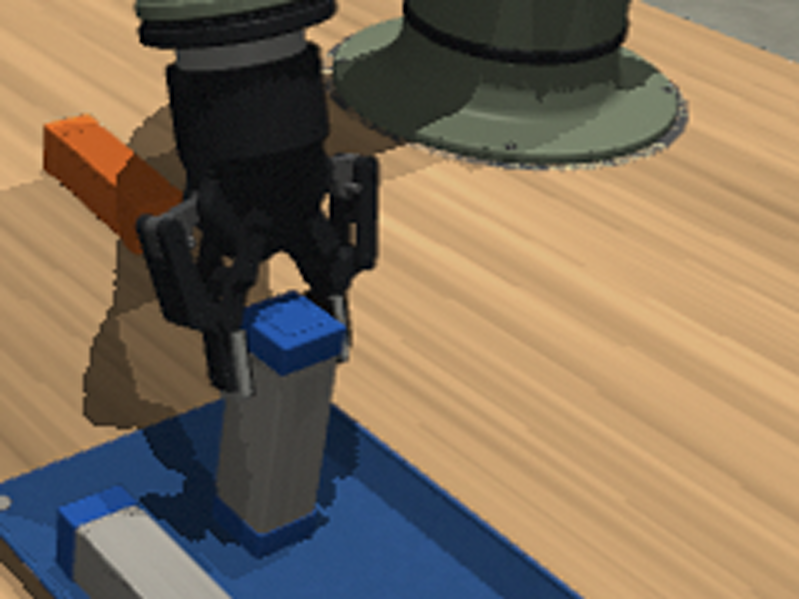

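View pics/t31.png

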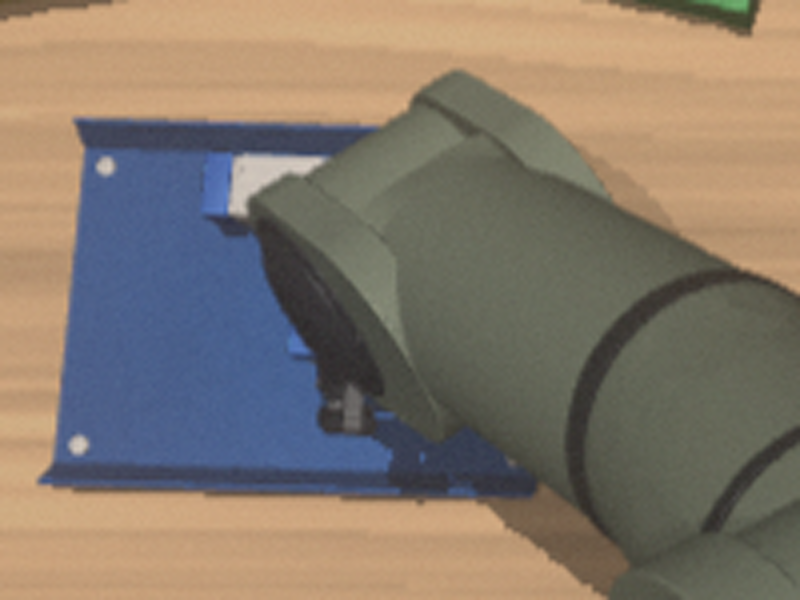

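```bash
python3 -m handwheel '[[0,0,0,0,0,0],[0,0,0,0,0,0],[0,0,0,0,0,0],[0,0,0,0,0,0]]' 1 70;  python3 -m handwheel '[[0.205,0,0.044,0,-0.00833,0],[0.205,0,0.044,0,-0.00833,0],[0.205,0,0.044,0,-0.00833,0],[0.205,0,0.044,0,-0.00833,0],[0,0,0,0,0,0]]'
```

```text
clock: 38.72
position: [0.5334, 0.3167, 0.1004]
tool_rot: [-3.141, -0.35, 1.542]
force: [-0.1, 0.4, 6.2]
grip_width: 0.0391
clock: 39.35
position: [0.5334, 0.3387, 0.1014]
tool_rot: [-3.141, -0.141, 1.545]
force: [-2.0, 1.7, 4.9]
grip_width: 0.0392
```

Good contact (light press). Continue rigidly.

```bash
python3 -m handwheel '[[0.205,0,0.04,0,-0.00833,0],[0.205,0,0.042,0,-0.00833,0],[0.205,0,0.042,0,-0.00833,0],[0.205,0,0.042,0,-0.00833,0],[0,0,0,0,0,0]]'; python3 -m handwheel '[[0.205,0,0.042,0,-0.00833,0],[0.205,0,0.042,0,-0.00833,0],[0.205,0,0.042,0,-0.00833,0],[0,0,0,0,0,0]]'
```

```text
clock: 39.98
position: [0.5341, 0.3588, 0.0985]
tool_rot: [-3.14, 0.067, 1.544]
force: [-4.4, 3.0, 10.1]
grip_width: 0.0394
clock: 40.48
position: [0.5348, 0.3733, 0.0934]
tool_rot: [-3.14, 0.224, 1.544]
force: [-2.4, 2.0, 10.6]
grip_width: 0.0392
```

```bash
python3 -m handwheel '[[0.205,0,0.03,0,-0.00833,0],[0.205,0,0.042,0,-0.00833,0],[0.205,0,0.042,0,-0.00833,0],[0.205,0,0.042,0,-0.00833,0],[0,0,0,0,0,0]]'; python3 - <<'E'
from h import *
f=bot.grab_frame("scene")
im=cv2.resize(f["pixels"][200:425,350:650],None,fx=2.66,fy=2.66,interpolation=cv2.INTER_CUBIC)[:600];cv2.imwrite("pics/s32.png",im)
s=bot.observe(); R=Ro.from_euler("xyz",s["tool_rot"]).as_matrix(); print("G",np.array(s["position"])-.0187*R[:,2],np.round(s["qpos"],2))
from plan import *
ph=np.radians(np.linspace(45,90,11)); L,a=.116,.024
rows(np.c_[-a*np.cos(ph)+L*np.sin(ph),L*np.cos(ph)+a*np.sin(ph)],np.linspace(-25,0,11))
E
```

```text
clock: 41.1
position: [0.5354, 0.3908, 0.0827]
tool_rot: [-3.138, 0.435, 1.544]
force: [-1.2, 0.5, 5.5]
grip_width: 0.0394
G [0.53568368 0.39838054 0.09994923] [-0.74  0.93 -0.21  1.31  0.44  1.31 -1.12]
[0.398, 0, 0.067, 0, np.float64(0.0069), 0]
[0.387, 0, 0.112, 0, np.float64(0.0069), 0]
[0.371, 0, 0.154, 0, np.float64(0.0069), 0]
[0.35, 0, 0.194, 0, np.float64(0.0069), 0]
[0.324, 0, 0.231, 0, np.float64(0.0069), 0]
[0.293, 0, 0.265, 0, np.float64(0.0069), 0]
[0.259, 0, 0.295, 0, np.float64(0.0069), 0]
[0.221, 0, 0.32, 0, np.float64(0.0069), 0]
[0.181, 0, 0.341, 0, np.float64(0.0069), 0]
[0.138, 0, 0.356, 0, np.float64(0.0069), 0]
```

View pics/s32.png

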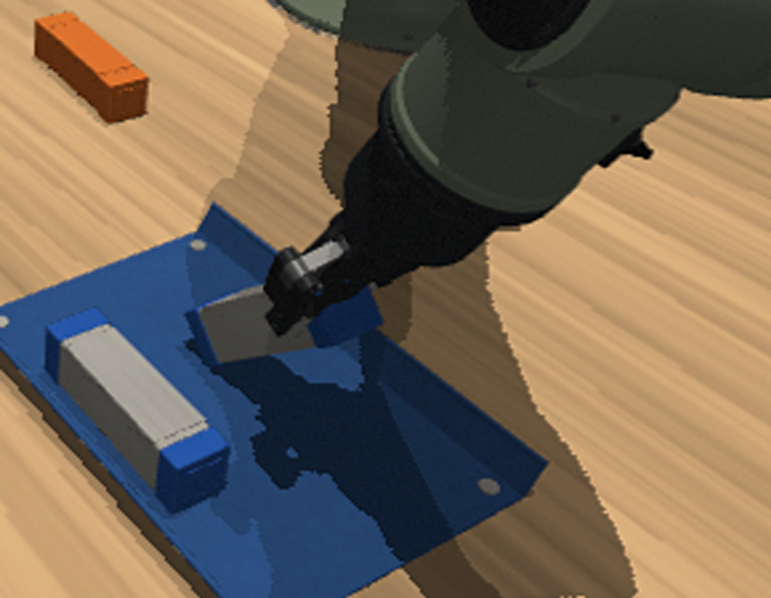

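```bash
python3 -m handwheel '[[0,0,0,0,0,0],[0.398,0,0.067,0,0.0069,0],[0.387,0,0.112,0,0.0069,0],[0.371,0,0.154,0,0.0069,0],[0.35,0,0.194,0,0.0069,0],[0,0,0,0,0,0]]' 1 20; python3 -m handwheel '[[0.324,0,0.231,0,0.0069,0],[0.293,0,0.265,0,0.0069,0],[0.259,0,0.295,0,0.0069,0],[0,0,0,0,0,0]]'; python3 - <<'E'
from h import *
f=bot.grab_frame("scene")
im=cv2.resize(f["pixels"][200:425,350:650],None,fx=2.66,fy=2.66,interpolation=cv2.INTER_CUBIC)[:600];cv2.imwrite("pics/s33.png",im)
E
```

```text
clock: 41.9
position: [0.5364, 0.4209, 0.0576]
tool_rot: [-3.14, 0.26, 1.542]
force: [-1.1, 1.6, -1.3]
grip_width: 0.0393
clock: 42.4
position: [0.5368, 0.4386, 0.0334]
tool_rot: [-3.14, 0.13, 1.542]
force: [-0.3, 3.7, -1.7]
grip_width: 0.0392
```

View pics/s33.png

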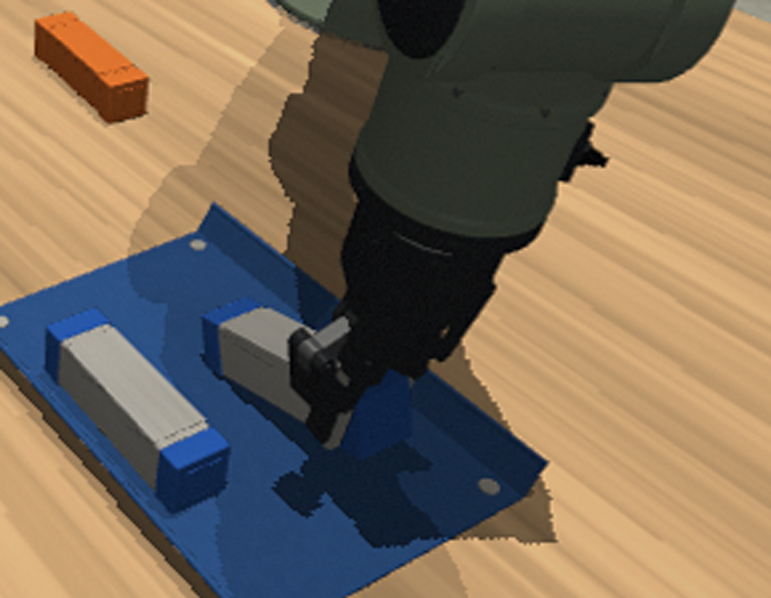

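Going well. Slowly down the rest.

```bash
python3 -m handwheel '[[0.221,0,0.32,0,0.0069,0],[0.181,0,0.34,0,0.0069,0],[0,0,0,0,0,0]]'; python3 -m handwheel '[[0.1,0,0.2,0,0.0069,0],[0.03,0,0.1,0,0,0],[0,0,0,0,0,0]]'; python3 -m handwheel '[[0,0,0.05,0,0,0],[0,0,0,0,0,0]]'
```

```text
clock: 42.82
position: [0.537, 0.4466, 0.0158]
tool_rot: [-3.14, 0.044, 1.542]
force: [0.4, 4.0, -3.2]
grip_width: 0.0392
clock: 43.2
position: [0.5372, 0.4493, 0.0085]
tool_rot: [-3.14, 0.003, 1.542]
force: [0.1, 0.7, 1.3]
grip_width: 0.0393
clock: 43.45
position: [0.5372, 0.4497, 0.0071]
tool_rot: [-3.141, 0.002, 1.543]
force: [1.3, 1.6, 2.8]
grip_width: 0.0388
```

```bash
python3 -m handwheel '[[0,0,0.04,0,0,0],[0,0,0,0,0,0]]'; python3 -m handwheel '[[0,0,0.04,0,0,0],[0,0,0,0,0,0]]';  python3 - <<'E'
from h import *
f=bot.grab_frame("scene")
im=cv2.resize(f["pixels"][250:400,390:590],None,fx=4,fy=4,interpolation=cv2.INTER_CUBIC)[:600];cv2.imwrite("pics/s34.png",im)
E
```

```text
clock: 43.7
position: [0.537, 0.45, 0.006]
tool_rot: [-3.14, 0.001, 1.543]
force: [1.8, 2.1, -0.2]
grip_width: 0.0391
clock: 43.95
position: [0.5371, 0.4501, 0.0053]
tool_rot: [-3.141, 0.001, 1.543]
force: [2.0, 3.6, 2.8]
grip_width: 0.0392
```

View pics/s34.png

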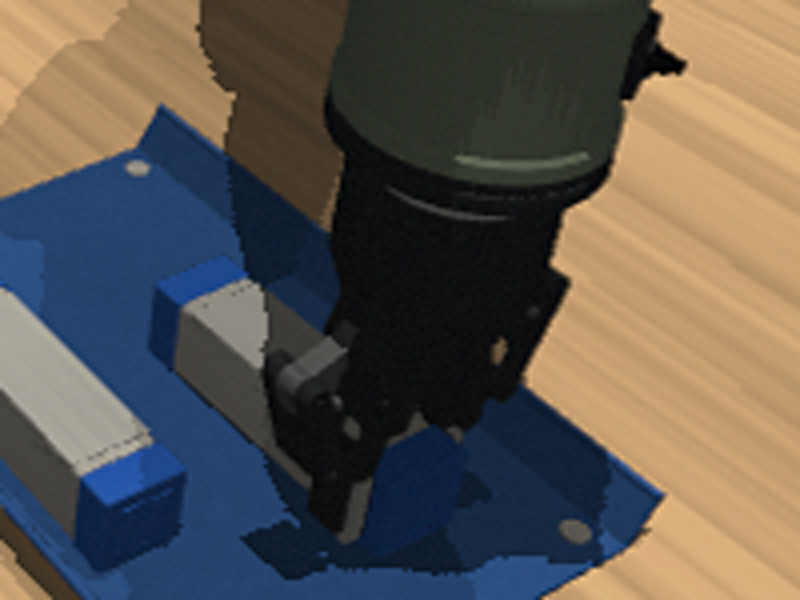

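```bash
python3 -m handwheel '[[0,0,0.04,0,0,0],[0,0,0,0,0,0]]'; python3 -m handwheel '[[0,0,0.04,0,0,0],[0,0,0,0,0,0]]'; python3 -m handwheel '[[0,0,0.03,0,0,0],[0,0,0,0,0,0]]'
```

```text
clock: 44.25
position: [0.5371, 0.4503, 0.0043]
tool_rot: [-3.141, 0.001, 1.543]
force: [0.4, 4.4, 3.0]
grip_width: 0.0391
clock: 44.5
position: [0.537, 0.4505, 0.0034]
tool_rot: [-3.141, 0.0, 1.543]
force: [0.8, 6.2, 3.4]
grip_width: 0.0388
clock: 44.75
position: [0.537, 0.4506, 0.0027]
tool_rot: [-3.141, 0.0, 1.543]
force: [0.3, 5.4, 3.1]
grip_width: 0.0391
```

```bash
python3 -m handwheel '[[0,0,0.03,0,0,0],[0,0,0,0,0,0]]'; python3 - <<'E'
from h import *
f=bot.grab_frame("scene")
im=cv2.resize(f["pixels"][250:400,390:590],None,fx=4,fy=4,interpolation=cv2.INTER_CUBIC)[:600];cv2.imwrite("pics/s35.png",im)
E
```

```text
clock: 45.0
position: [0.537, 0.4507, 0.0021]
tool_rot: [-3.141, 0.0, 1.543]
force: [-0.2, 5.2, 4.9]
grip_width: 0.0391
```

View pics/s35.png

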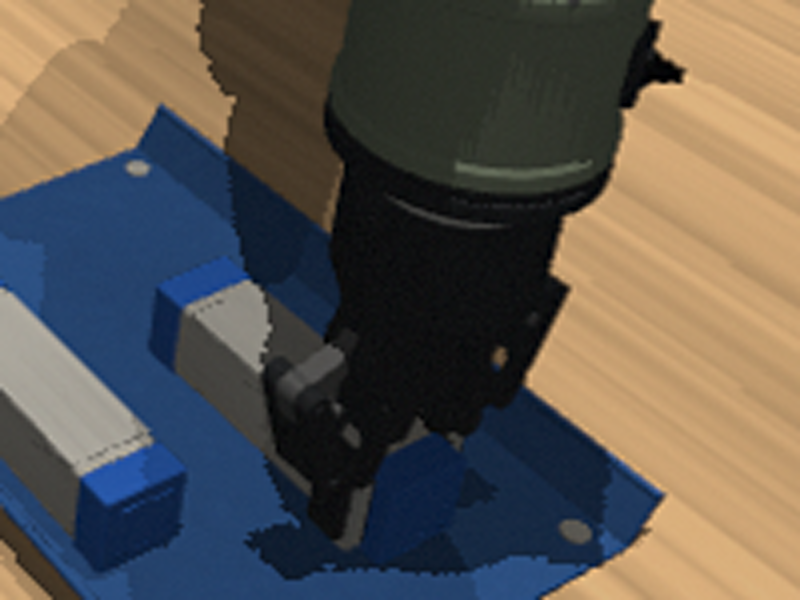

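```bash
python3 -m handwheel '[[0,0,0.03,0,0,0],[0,0,0,0,0,0]]'; python3 -m handwheel '[[0,0,0.03,0,0,0],[0,0,0,0,0,0]]'
```

```text
clock: 45.3
position: [0.537, 0.4507, 0.002]
tool_rot: [-3.141, 0.0, 1.543]
force: [-3.1, 1.3, 15.4]
grip_width: 0.0395
clock: 45.55
position: [0.537, 0.4507, 0.002]
tool_rot: [-3.141, 0.0, 1.543]
force: [-6.5, -0.9, 26.7]
grip_width: 0.0393
```

```bash
python3 -m handwheel '[[0,0,-0.05,0,0,0],[0,0,0,0,0,0]]'; python3 -m handwheel '[[0,0,0,0,0,0],[0,0,0,0,0,0],[0,0,0,0,0,0]]' -0.35; python3 -m handwheel '[[0,0,-0.4,0,0,0],[0,0,-0.8,0,0,0],[0,0,-1,0,0,0],[0,0,-1,0,0,0],[0,0,-1,0,0,0],[0,0,-1,0,0,0],[0,0,-1,0,0,0],[0,0,-1,0,0,0]]'; python3 -m handwheel '[[-1,0,-0.5,0,0,0],[-1,0,0,0,0,0],[-1,0,0,0,0,0],[-1,0,0,0,0,0],[-1,0,0,0,0,0],[-1,0,0,0,0,0],[-1,0,0,0,0,0],[-1,0,0,0,0,0]]'; python3 -m handwheel '[[-1,0,0,0,0,0],[-1,0,0,0,0,0],[-1,0,0,0,0,0],[-1,0,0,0,0,0],[0,0,0,0,0,0]]'; python3 - <<'E'
from h import *
fs=[bot.grab_frame(n) for n in("top","scene","wrist")]
for f,n in zip(fs,("t","s","w")): cv2.imwrite(f"pics/{n}36.png",f["pixels"])
for i,f in enumerate(fs[:2]):
    c=proj(f,[.536,.404,.022])[0]
    r=min(bot.trace(f,"blue_stock")+bot.trace(f,"tube"),key=lambda r:np.hypot(*(np.array(r["point"])-c))); m=r["region"]; print(c,r["point"],m.sum(),fit([f],[m],[.536,.404,-.028],flat(.022)))
    c=proj(f,[.6295,.349,.022])[0]
    r=min(bot.trace(f,"blue_stock"),key=lambda r:np.hypot(*(np.array(r["point"])-c))); m=r["region"]; print("stock",fit([f],[m],[.6295,.349,-.04],flat(.022)))
E
```

```text
clock: 45.8
position: [0.537, 0.4507, 0.002]
tool_rot: [-3.141, 0.0, 1.543]
force: [-1.0, 4.8, 8.7]
grip_width: 0.0394
clock: 46.18
position: [0.5369, 0.4495, 0.0012]
tool_rot: [-3.14, 0.002, 1.542]
force: [0.1, 0.2, -0.2]
grip_width: 0.0577
clock: 47.18
position: [0.5373, 0.4502, 0.1841]
tool_rot: [-3.141, 0.001, 1.542]
force: [-0.8, -0.5, 0.3]
grip_width: 0.058
clock: 48.18
position: [0.5316, 0.2494, 0.1958]
tool_rot: [3.141, 0.001, 1.542]
force: [0.9, 0.8, 0.1]
grip_width: 0.0576
clock: 48.8
position: [0.5291, 0.1484, 0.1958]
tool_rot: [3.141, 0.002, 1.54]
force: [-0.4, 0.3, 0.1]
grip_width: 0.0578
[156.45450076 265.93175765] [154.9, 268.4] 1098 (array([ 0.53556738,  0.40256681, -0.02121363]), np.float64(0.07183515482695811))
stock (array([ 0.62871594,  0.36029236, -0.12401193]), np.float64(1.067298903107861))
[464.52657346 351.41916759] [470.6, 350.0] 2778 (array([ 0.53371207,  0.40136029, -0.05407102]), np.float64(0.08106101511879049))
stock (array([ 0.62830727,  0.34929518, -0.04584933]), np.float64(0.04485212053571429))
```

View pics/t36.png

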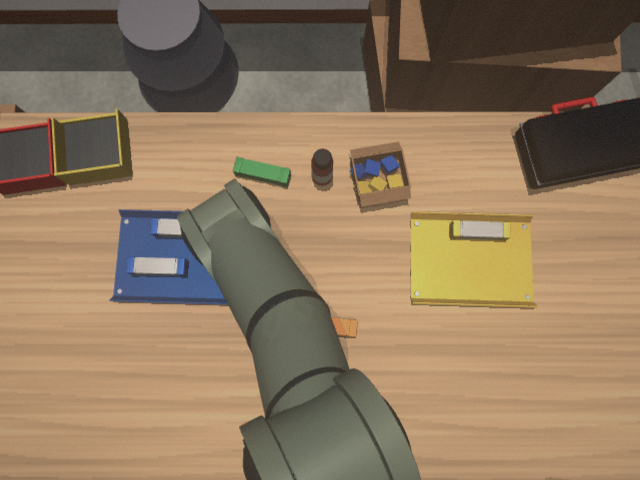

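View pics/s36.png

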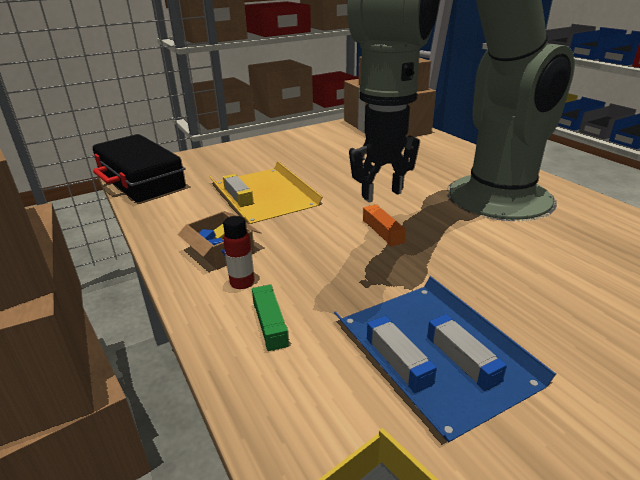

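The tube lies flat in the blue trough at top-view (156,266), parallel to the stored piece. The can, the carton, the stored piece and the yellow trough are where they were, and the gripper is clear. Handing in.

```bash
python3 -c "
from workcell import bot
print(bot.job_done()); print(bot.observe()['clock'])"
```

```text
the job is handed in; nothing more can be done
None
the job is handed in; nothing more can be done
```

The tube is in the blue trough and the job is handed in, at about 49 s on the clock. However, its lower end came off the bench early in the first tip.

**What I did:** I tipped the tube over its left end, turned it straight along the trough while it stood, and laid it half into the trough. I then let go, took it by the other end, tipped it over once more and laid it down. At each upright stage I released it briefly while it stood, to re-grip at a better angle.

**Last checks:**
- **Position:** the tube lies flat at about (0.535, 0.402). That is about 27 mm to the near side of the trough's middle line, with its end about 35 to 40 mm inside the open end.
- **Straightness:** the top camera gives a yaw of about −0.02 and the scene camera −0.05, against −0.03 for the trough. The two cameras disagree slightly, but the tube looks parallel in both pictures.
- **Stored blue piece:** the scene camera shows it has not moved. My top-camera fit for it failed because the arm covered it.
- **Other things:** the can, carton and yellow trough look unchanged in the pictures. The gripper is clear of everything.

**What went wrong:**
- **End lifted:** in the first tip the tube stopped swivelling in the fingers at about 59°. Its lower end lifted by roughly 7 to 10 mm and moved about 45 mm forward before I noticed and set it back down.
- **Smaller lifts:** after that, the readings suggest the end lifted by no more than about 1 mm at times.
- **Contact force:** the highest reading I saw was 27 N, when the fingertips touched the trough floor.

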